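# Pry up the screen frame and shim it off the bed

### The arm

A 6-joint arm with a two-finger parallel gripper is mounted at the origin on the work surface; the furniture and walls round the work are solid. World frame = base frame: x ahead of the robot, y to its left, z up, the work surface at z = 0. Lengths are in m, angles in rad, forces in N, time in s.
With the tool pointing down it reaches from about 0.35 to 0.975 m from the base axis. Payload 4.9 kg.
Tool frame: the origin (TCP) lies at the very end of the fingers, on their centre line; the grasp point (between the pads) lies 19 mm behind it (manip.hold_point_z is the distance from the TCP to the grasp point, in m); z points along the fingers, x is the direction in which the jaws open and shut, and the axes are right-handed (so a half turn about z gives the same grasp; the last joint's range is limited). The gripper opens to 85 mm and grips with 20 to 120 N. Pads are 22 mm wide; open, the fingers measure 114 mm over their backs; the gripper's body (76 mm by 85 mm) begins 54 mm behind the grasp point. The pads swing forward as they close: fully open they stand 13 mm farther back than shut.
Start: joints at [-1.281, 0.053, 1.613, -0, 1.476, -0.119], TCP at [0.248, -0.573, 0.231] pointing down, gripper open.
Joint ranges: [-3.01, 3.01], [-1.01, 2.22], [0.06, 2.58], [-1.02, 4.17], [0.09, 2.62], [-3.14, 3.14]. Speed limits (rad/s): [2.57, 2.57, 3.14, 3.14, 3.14, 3.14].

### API

Orientations are given as a unit quaternion [w, x, y, z].
In Python, from plant import manip gives the robot as it stands.
- The arm moves only by the shell command python3 -m handwheel 'ROWS' [OPENING]. ROWS is JSON, a list of rows, each an object of numbers: "dx", "dy", "dz": the shift along the tool's x, y, z in m; "ax", "ay", "az": the turn, a rotation vector about the tool's x, y, z in rad. In form: [{"dx": .., "dy": .., "dz": .., "ax": .., "ay": .., "az": ..}, ...]. A call has 1 to 5 rows; each row is the pose to reach, as a shift and turn from the pose commanded when the call began, along the tool's axes at that moment; what a row does not reach only later rows make up. A row lasts 1/8 s, in which the tool goes at most 62.5 mm and 10.7 degrees, less where a joint would pass 70% of its speed; a pose out of reach is approached as far as the arm can. A call with a gripper value outside its range is refused whole. OPENING is the closure in counts, from 0 (fully open) to 255 (shut), set as the call begins (- or left out, the last holds). The fingers move at their own pace and stop on an object; the grip force is fixed at half the most. Time passes only in rows, so rows that repeat a pose let the fingers close. It gives the time, the measured TCP pose, the force and the opening at its end, in the units of the state.
- manip.state(): the state, without advancing time (a new reading comes with each control period).
- manip.grab_frame(name): name is "side" or "top"; returns a dict with "image" (400x640x3 uint8, blue, green, red), "z_map" (400x640 float32, m along the optical axis (not along the pixel's ray), 0 where there is no reading), "K" (3x3 intrinsics, pixels), "k1" (the pictures are not rectified: a ray, as slopes to the right and down, at radius r is drawn at 1 + k1 r^2 times it, then the intrinsics apply), "xyz" and "rotation" of the camera in the world. Camera axes: x right, y up, looking along -z (the intrinsics and any distortion apply to the point x, -y, -z); pixel columns grow to the right and rows downward; lengths in m; the calibration is good to about 2 mm. A picture is of the moment at which its call begins.
- manip.job_done(): hands the job in, once; it reports no verdict.
The state is a dict: "time": time; "joint_pos": joint angles; "joint_vel": joint speeds; "joint_efforts": joint torques, N m; "tool_pos": TCP position; "tool_rot": TCP orientation; "contact_force": force on the tool from outside, world axes, zero at the start; "ft_torque": the same for the moment, N m; "gripper_width": opening from 0.0 (shut) to 1.0 (fully open).
Only numpy, scipy, OpenCV 4.12 (cv2) and the standard library are available. Lean on these libraries where they do the work, as an engineer would, in place of code of your own. Each camera call takes 0.05 s, during which the arm holds its last target.

### The job

Use the orange-handled pry bar over the yellow fulcrum block on the press bed to lever the heavy screen frame up by its red lug; the stiff hinge keeps it where you leave it. Lay the bar back down on the worktop, slip the green spacer, nose first, well under the raised front of the frame beside the fulcrum, flat on the bed, and let go of it; then push the frame down until it rests on the spacer. Leave the yellow ink pot and the blue tape roll near the work where they are.

Things in the scene. Friction and masses are not known exactly. Their poses are not given: they have to be found in the camera images.
- bed_top (a point): Centre of the top face of the press bed, a fixed aluminium-topped wooden block 290 (x) by 220 (y) by 90 mm high that stands on the worktop. Its axes are the bed's: -x points to the bed's front (the open side with the yellow fulcrum block), +x to the hinge at the back, z up. The frame lies on the rear part: when down, the front face of its front bar is at x = -65 mm of this point, leaving 80 mm of bare bed in front of it.
- screen (a joint): Hinge of the screen frame (wooden frame 190 deep by 200 wide by 30 mm high, about 2.3 kg, white mesh inside its 30 mm wide bars). 0: frame flat on the bed; grows as its front rises (0.1 rad lifts the front edge 19 mm). The hinge line runs along the bed's y, 125 mm behind bed_top's origin (x = +125 mm) at the height of the bed's top. It is stiff: the frame stays at any angle, takes 25 to 29 N straight up at the lug to raise and about 4 to 9 N down on the front bar to lower.
- screen_front (a point): Middle of the top face of the frame's front bar (30 mm wide, 200 mm long across the bed); moves with the frame. Axes as the bed's when the frame is down.
- lug (a point): Red steel tongue, 60 mm wide (y) and 6 mm thick, that sticks out 24 mm to the front from the frame's front bar, 45 mm to the bed's +y side of its middle. Origin: on the front face of the front bar, at its lower edge, in the middle of the lug's width; -x points out to the front. The tongue's underside is 27 mm above the origin. Moves with the frame.
- fulcrum: Yellow fulcrum block, 26 mm (x) by 50 mm (y), fixed to the bed in front of the lug. Origin: centre of its underside on the bed; its round crest runs along y, 14 mm above the origin, 54 mm in front of the frame's front face. With the frame down the opening between crest and lug underside is 13 mm high.
- pry_bar: Loose pry bar, 0.3 kg, 218 mm long: orange handle with black ribs, 85 long by 24 wide by 34 mm high, and a steel blade 24 wide by 7 mm thick that leaves the handle flush with its underside. Origin: underside, below the middle of the handle; +x points along the blade to its tip, 175 mm from the origin; z up. Starts lying on the worktop on its underside. It balances within 5 mm of the middle of the handle.
- bar_grip (a point): Centre of the pry bar's handle, 17 mm above its underside (grasp across the 24 mm width). Axes as pry_bar.
- spacer: Loose green plastic spacer, 0.12 kg: plate 100 (x) by 44 (y) by 10 mm thick with an upright grip block 30 (x) by 22 (y) mm, whose top is 43 mm above the underside, at its rear end. Origin: centre of the plate's underside; +x points to the nose that goes under the frame, 50 mm ahead. Starts lying on the worktop.
- spacer_grip (a point): Centre of the spacer's grip block, 35 mm behind the spacer's origin (x = -35 mm) and 21.5 mm above its underside; grasp across the 22 mm width (y).
- spacer_nose (a point): Middle of the spacer's nose edge, on its underside. Axes as spacer.
- yellow_pot: Yellow ink pot with white lid, 66 x 63 x 50 mm, loose bystander; origin at the centre of its underside.
- blue_tape: Roll of blue tape lying flat, 104 x 106 x 36 mm, loose bystander; origin at the centre of its underside.
There are look-alikes about, which are no part of the job. There is more than one size of the pry_bar; the one meant has the size given above.

How it is judged:
On the way, in this order (a step that is already met when the one before it is completed fails the run):
1. the frame is levered up at least 13 mm at its front (hinge over 0.07) by the bar, which bears on the lug and on the fulcrum while no finger touches the frame (value of joint screen above 0.07 rad and contact force between pry_bar and screen above 2 N and contact force between pry_bar and fulcrum above 2 N and contact force between the fingers and screen below 0.5 N), for 0.1 s.
2. the spacer lies flat on the bed with its nose at least 15 mm under the raised frame, and the bar is away from the frame (x of spacer_nose in the frame of bed_top between -0.05 and 0.02 m and y of spacer_nose in the frame of bed_top between -0.1 and 0.1 m and z of spacer_nose in the frame of bed_top between -0.004 and 0.004 m and angle between spacer's own z axis and vertical below 0.06 rad and contact force between pry_bar and screen below 0.2 N), for 0.2 s.
At the end, for the whole second after the job is handed in: the spacer lies flat on the bed with its nose 15 to 85 mm behind the frame's front edge and within the frame's width; the frame has been pushed down to rest on it (hinge between 0.048 and 0.07 rad); the pry bar lies on the worktop; all at rest and released (value of joint screen between 0.048 and 0.07 rad and x of spacer_nose in the frame of bed_top between -0.05 and 0.02 m and y of spacer_nose in the frame of bed_top between -0.1 and 0.1 m and z of spacer_nose in the frame of bed_top between -0.004 and 0.004 m and angle between spacer's own z axis and vertical below 0.06 rad and linear speed of each of spacer, pry_bar below 0.01 m/s and height (world z) of bar_grip below 0.03 m); the robot touches nothing.
It fails at once if a bystander is pushed more than 30 mm or tipped over (distance of any of yellow_pot, blue_tape from where it was at the start of the episode above 0.03 m or angle between any of yellow_pot, blue_tape's own z axis and vertical above 0.5 rad).
It also fails if it takes over 72 s, if anything falls off the work surface, if the arm or the gripper's body presses on something with over 40 N, if the wrist force passes 120 N, or if a joint passes its speed limit or range.

## Working session

There is one attempt and no reset: what is moved stays moved. The work goes in short steps, Python scripts to look and compute and a shell command to move; the robot and the scene stay as the last step left them, time stands still between calls to the robot, and variables do not carry over. Pictures are saved under pics/ and viewed, and the job is handed in when it is done.

```bash
ls; mkdir -p pics
python3 - <<'E'
from plant import manip
import cv2,numpy as np
print(manip.state(), manip.hold_point_z)
for n in("side","top"):
    f=manip.grab_frame(n)
    cv2.imwrite(f"pics/{n}0.png",f["image"]); np.savez(f"{n}0.npz",**{k:f[k] for k in f})
    print(n,f["K"],f["k1"],f["xyz"],f["rotation"],(f["z_map"]>0).mean())
E
```

```text
pics
{'time': 0.0, 'joint_pos': array([-1.28100050e+00,  5.33243170e-02,  1.61429199e+00, -4.38751525e-06,
        1.47597177e+00, -1.18991103e-01]), 'joint_vel': array([-0.00210831,  0.00028428, -0.00047898,  0.00112702,  0.00061302,
        0.00184789]), 'joint_efforts': array([-1.39330554e-03, -3.93690240e+01, -3.70173025e+01, -1.85120784e-04,
        7.13565300e-03,  4.01274235e-06]), 'tool_pos': array([ 0.2482629 , -0.5729076 ,  0.23008438]), 'tool_rot': array([-6.41070781e-04,  8.35911328e-01, -5.48863604e-01, -7.64502233e-04]), 'contact_force': array([ 0.44471638, -0.25093264,  0.00819114]), 'ft_torque': array([ 0.02899217, -0.03427379,  0.03123058]), 'gripper_width': 1.003149472377848} 0.0187
side [[485.26607079   0.         322.58806076]
 [  0.         485.26607079 193.68241853]
 [  0.           0.           1.        ]] -0.03473546806249493 [ 0.52407994 -1.7297085   0.76057251] [0.82353937 0.56626498 0.0218968  0.02544432] 0.99373828125
top [[439.57055098   0.         315.45676699]
 [  0.         439.57055098 199.83877214]
 [  0.           0.           1.        ]] -0.0050650462197923225 [ 0.27536811 -0.01986134  1.52120615] [-0.70138584 -0.03471095  0.02776708  0.71139444] 0.99610546875
```

View pics/top0.png

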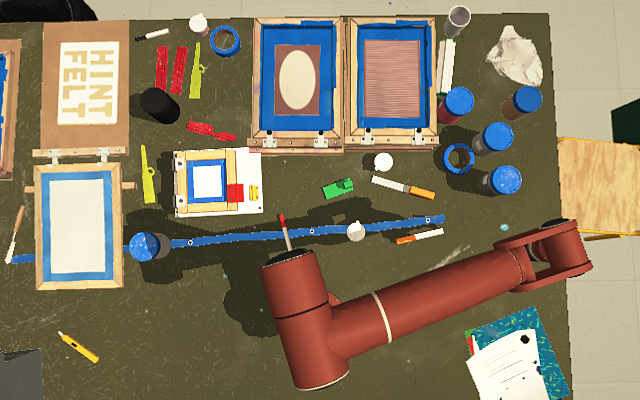

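View pics/side0.png

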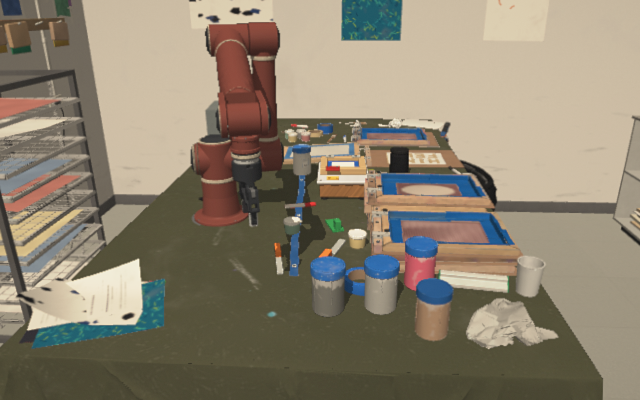

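```bash
cat > h.py <<'E'
import numpy as np,cv2
from scipy.spatial.transform import Rotation as R
from plant import manip
def rot(q): return R.from_quat([q[1],q[2],q[3],q[0]])
def load(n): return dict(np.load(n))
def save(n,tag):
    f=manip.grab_frame(n); np.savez(f"{n}{tag}.npz",**f); cv2.imwrite(f"pics/{n}{tag}.png",f["image"]); return f
def rays(f,uv):
    uv=np.asarray(uv,float).reshape(-1,1,2)
    p=cv2.undistortPoints(uv,f["K"],np.array([float(f["k1"]),0,0,0,0]))[:,0]
    return np.c_[p[:,0],-p[:,1],-np.ones(len(p))]
def plane(f,uv,z):
    d=rot(f["rotation"]).apply(rays(f,uv)); c=f["xyz"]
    return c+d*((z-c[2])/d[:,2])[:,None]
def depth(f,uv):
    uv=np.asarray(uv).reshape(-1,2); z=f["z_map"][uv[:,1].astype(int),uv[:,0].astype(int)]
    return f["xyz"]+rot(f["rotation"]).apply(rays(f,uv)*z[:,None])
def cloud(f,x0,y0,x1,y1):
    u,v=np.meshgrid(np.arange(x0,x1),np.arange(y0,y1)); uv=np.c_[u.ravel(),v.ravel()]
    return depth(f,uv).reshape(y1-y0,x1-x0,3)
def proj(f,P):
    p=rot(f["rotation"]).inv().apply(np.atleast_2d(P)-f["xyz"]); p=p*[1,-1,-1]
    q,_=cv2.projectPoints(p,np.zeros(3),np.zeros(3),f["K"],np.array([float(f["k1"]),0,0,0,0])); return q[:,0]
def crop(f,x0,y0,x1,y1,name,s):
    cv2.imwrite(f"pics/{name}.png",cv2.resize(f["image"][y0:y1,x0:x1],None,fx=s,fy=s,interpolation=cv2.INTER_CUBIC))
E
python3 - <<'E'
from h import *
f=load("top0.npz"); s=load("side0.npz")
crop(f,160,130,300,230,"c_bed",5.5); crop(f,310,140,460,250,"c_bars",5)
crop(s,260,130,400,280,"c_side",4)
print(proj(f,[[0,0,0],[.248,-.573,.23],[.5,0,0],[0,.3,0]]),proj(s,[.248,-.573,.23]))
for p in [(190,170),(235,193),(254,192),(220,190),(242,170),(340,188),(380,182),(424,194),(405,240),(435,232),(384,161),(357,230),(458,158),(145,247),(225,40)]: print(p,depth(f,p)[0].round(3))
E
```

```text
[[315.39498244 320.28669484]
 [510.1480853  245.54190599]
 [313.43457657 174.27751735]
 [227.18188936 321.32490192]] [[249.23895495 222.84994312]]
(190, 170) [0.504 0.4   0.11 ]
(235, 193) [0.426 0.251 0.118]
(254, 192) [0.43  0.193 0.1  ]
(220, 190) [0.437 0.301 0.113]
(242, 170) [0.505 0.235 0.087]
(340, 188) [ 0.449 -0.091  0.01 ]
(380, 182) [ 0.469 -0.231  0.005]
(424, 194) [ 0.275 -0.02   1.521]
(405, 240) [ 0.267 -0.307  0.028]
(435, 232) [ 0.293 -0.413  0.01 ]
(384, 161) [ 0.535 -0.24   0.049]
(357, 230) [ 0.303 -0.143  0.059]
(458, 158) [ 0.549 -0.504  0.006]
(145, 247) [0.257 0.535 0.128]
(225, 40) [0.991 0.311 0.003]
```

View pics/c_bed.png

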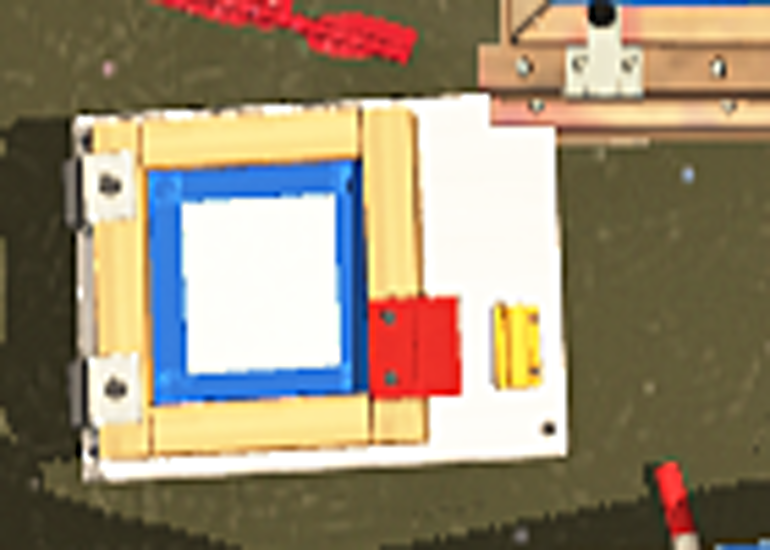

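View pics/c_bars.png

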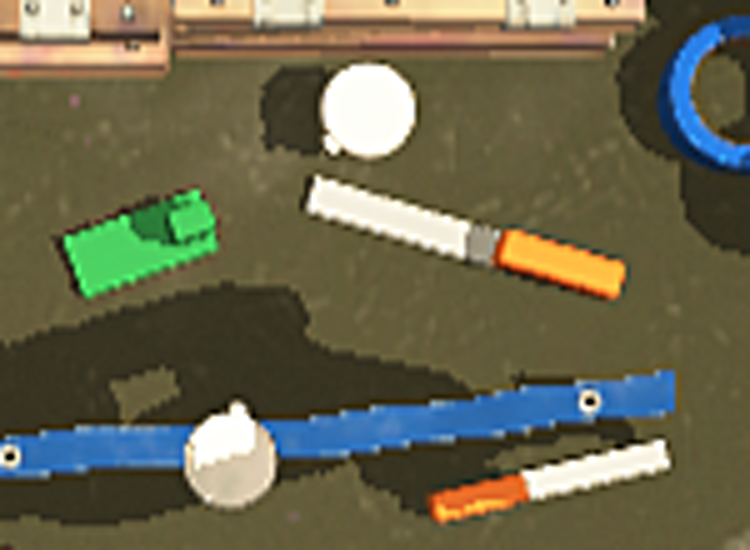

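View pics/c_side.png

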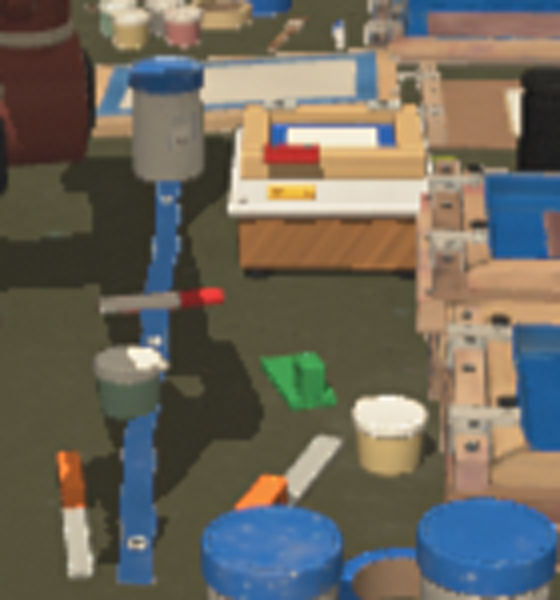

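Run:
```python
from h import *
f=load("top0.npz"); hsv=cv2.cvtColor(f["image"],cv2.COLOR_BGR2HSV)
def mask(lo,hi,box):
    m=cv2.inRange(hsv,np.array(lo),np.array(hi)); o=np.zeros_like(m); x0,y0,x1,y1=box; o[y0:y1,x0:x1]=m[y0:y1,x0:x1]; return o
def rect(m,z,nm):
    c=max(cv2.findContours(m,cv2.RETR_EXTERNAL,cv2.CHAIN_APPROX_NONE)[0],key=cv2.contourArea)
    mm=np.zeros_like(m); cv2.drawContours(mm,[c],-1,255,-1); ys,xs=np.nonzero(mm)
    P=plane(f,np.c_[xs,ys],z)[:,:2]
    C=P.mean(0); w,v=np.linalg.eigh(np.cov((P-C).T)); a=v[:,1]; L=np.ptp((P-C)@a); W=np.ptp((P-C)@v[:,0])
    r=cv2.minAreaRect((P*1000).astype(np.float32))
    print(nm,len(xs),"C",C.round(4),"ax",np.degrees(np.arctan2(a[1],a[0])).round(1),"ext",L.round(4),W.round(4),"minrect",np.round(r[0],1),np.round(r[1],1),round(r[2],1),"zmed",np.median(depth(f,np.c_[xs,ys])[:,2]).round(4))
    return P
rect(mask([5,120,120],[25,255,255],(400,170,445,205)),.034,"bigbar handle")
rect(mask([5,120,120],[25,255,255],(385,225,425,250)),.028,"smallbar handle")
rect(mask([0,0,150],[180,60,255],(368,170,404,200)),.007,"blade")
rect(mask([40,100,60],[85,255,255],(315,170,360,205)),.01,"spacer")
rect(mask([40,100,175],[85,255,255],(315,170,360,205)),.01,"spacer bright")
rect(mask([22,150,150],[35,255,255],(245,180,262,205)),.104,"fulcrum")
rect(mask([0,150,150],[5,255,255],(225,180,246,206)),.123,"lug")
rect(mask([8,60,120],[25,200,255],(170,145,240,215)),.12,"frame")
for r in (170,185,200):
    print([tuple(depth(f,(x,r))[0].round(4)) for x in (205,226,232,240,245,250,255,260)])
```

```text
bigbar handle 202 C [ 0.4281 -0.3663] ax 72.3 ext 0.0889 0.0263 minrect [ 428.4 -366.1] [88.9 26.1] 72.0 zmed 0.0336
smallbar handle 124 C [ 0.2696 -0.3078] ax 102.0 ext 0.0665 0.0214 minrect [ 269.3 -307.4] [21.4 66.5] 12.1 zmed 0.0253
blade 239 C [ 0.4645 -0.2558] ax 71.8 ext 0.1146 0.0255 minrect [ 464.2 -257. ] [114.6  25.5] 71.8 zmed 0.0063
spacer 397 C [ 0.4484 -0.0844] ax 109.7 ext 0.1038 0.0471 minrect [448.9 -85.5] [ 46.8 103.8] 19.5 zmed 0.0105
spacer bright 282 C [ 0.4464 -0.0805] ax 107.4 ext 0.1018 0.0443 minrect [449.9 -85.1] [ 42.4 101.4] 19.5 zmed 0.0107
fulcrum 58 C [0.4285 0.1901] ax 178.7 ext 0.0425 0.0139 minrect [427.9 189.2] [13.  42.6] 89.9 zmed 0.101
lug 291 C [0.426  0.2507] ax -163.4 ext 0.0648 0.0597 minrect [426.7 250.6] [55.4 51.5] 0.1 zmed 0.1224
frame 1618 C [0.4708 0.342 ] ax 166.1 ext 0.2415 0.2381 minrect [468.8 342.6] [205.2 194.5] 2.4 zmed 0.1189
[(np.float64(0.5041), np.float64(0.3526), np.float64(0.1042)), (np.float64(0.5014), np.float64(0.2815), np.float64(0.1148)), (np.float64(0.5005), np.float64(0.2614), np.float64(0.118)), (np.float64(0.5042)
[... 577 characters left out ...]
p.float64(0.0918)), (np.float64(0.4538), np.float64(0.2069), np.float64(0.0945)), (np.float64(0.4529), np.float64(0.1897), np.float64(0.0999)), (np.float64(0.4538), np.float64(0.1746), np.float64(0.0908))]
[(np.float64(0.4058), np.float64(0.3518), np.float64(0.1039)), (np.float64(0.4053), np.float64(0.2846), np.float64(0.0986)), (np.float64(0.4024), np.float64(0.2594), np.float64(0.1266)), (np.float64(0.4019), np.float64(0.2336), np.float64(0.1279)), (np.float64(0.4049), np.float64(0.2235), np.float64(0.093)), (np.float64(0.4053), np.float64(0.2084), np.float64(0.0855)), (np.float64(0.4051), np.float64(0.192), np.float64(0.0852)), (np.float64(0.4046), np.float64(0.1751), np.float64(0.0882))]
```

Run:
```python
from h import *
f=load("top0.npz"); g=cv2.GaussianBlur(f["image"],(0,0),.6).astype(float)
# subpixel edge along scanlines: max gradient
def edge(horiz,rng,span,z,nm,ch):
    pts=[]
    for k in rng:
        l=(g[k,span[0]:span[1],ch] if horiz else g[span[0]:span[1],k,ch])
        d=np.abs(np.diff(l)); i=d.argmax(); w=d[max(0,i-2):i+3]; p=span[0]+np.average(np.arange(max(0,i-2),max(0,i-2)+len(w)),weights=w)+.5
        pts.append((p,k) if horiz else (k,p))
    P=plane(f,np.array(pts),z)[:,:2]
    vx,vy,x0,y0=cv2.fitLine((P*1000).astype(np.float32),cv2.DIST_HUBER,0,.01,.01).ravel()
    r=np.abs((P*1000-[x0,y0])@[-vy,vx])
    print(nm,"dir",round(np.degrees(np.arctan2(vy,vx)),2),"pt",round(x0,1),round(y0,1),"res",r.mean().round(2))
edge(1,range(160,209),(256,270),.09,"bed front",0)
edge(0,range(182,258),(208,222),.09,"bed low-x edge",0)
edge(1,range(152,183),(232,242),.12,"frame front (high x part)",0)
edge(1,range(155,210),(182,192),.12,"?frame rear",0)
edge(1,range(187,200),(240,248),.121,"lug front",0)
edge(0,range(229,242),(180,188),.121,"lug highx",0)
edge(0,range(229,242),(198,205),.121,"lug lowx",0)
edge(0,range(190,220),(208,216),.12,"frame lowx",0)
edge(1,range(187,199),(246,252),.099,"fulc rear",0)
edge(1,range(187,199),(255,261),.096,"fulc front",0)
edge(0,range(251,257),(182,189),.1,"fulc highx",0)
edge(0,range(251,257),(196,203),.1,"fulc lowx",0)
```

```text
bed front dir 2.48 pt 462.2 169.8 res 2.13
bed low-x edge dir -87.97 pt 359.7 298.4 res 3.84
frame front (high x part) dir 2.39 pt 501.1 248.0 res 0.16
?frame rear dir 2.47 pt 459.7 407.2 res 1.09
lug front dir 3.2 pt 426.3 224.5 res 0.22
lug highx dir -88.78 pt 456.2 252.9 res 0.55
lug lowx dir -86.34 pt 396.6 249.3 res 0.3
frame lowx dir -88.46 pt 365.1 352.5 res 1.35
fulc rear dir -0.4 pt 428.4 209.2 res 0.1
fulc front dir 2.05 pt 427.9 181.9 res 0.15
fulc highx dir 87.64 pt 452.9 194.6 res 0.41
fulc lowx dir -88.29 pt 403.3 194.7 res 0.3
```

```bash
cat >> h.py <<'E'
def tgt(yaw_x,tilt=0.):
    # tool x at yaw (deg), tool pointing down, then tilted about tool x by tilt deg (world: tip up => + about world x-ish)
    x=np.array([np.cos(np.radians(yaw_x)),np.sin(np.radians(yaw_x)),0]); z=np.array([0,0,-1.]); y=np.cross(z,x)
    M=R.from_matrix(np.c_[x,y,z]); return R.from_rotvec(x*np.radians(tilt))*M
def delta(p,Rt,st=None,n=None):
    st=st or manip.state(); R0=rot(st["tool_rot"])
    d=R0.inv().apply(np.array(p)-st["tool_pos"]); a=(R0.inv()*Rt).as_rotvec()
    print("d",d.round(4),"a",a.round(4),"norm",np.linalg.norm(d).round(3),np.degrees(np.linalg.norm(a)).round(1))
def show():
    s=manip.state(); m=rot(s["tool_rot"]).as_matrix()
    print("t",round(s["time"],2),"p",s["tool_pos"].round(4),"xyaw",np.degrees(np.arctan2(m[1,0],m[0,0])).round(2),"z",m[:,2].round(3),"F",s["contact_force"].round(1),"w",round(s["gripper_width"],3),"q",s["joint_pos"].round(2))
BO=np.array([.4683,.3155,.09]); by=np.radians(92.35); BX=np.array([np.cos(by),np.sin(by),0]); BY=np.array([-np.sin(by),np.cos(by),0])
def bed(x,y,z): return BO+BX*x+BY*y+np.array([0,0,z])
def tobed(P): d=np.atleast_2d(P)-BO; return np.c_[d@BX,d@BY,d[:,2]]
E
python3 - <<'E'
from h import *
show(); delta([.4283,-.366,.11],tgt(-18))
print(bed(-119,45,0) if 0 else bed(-.119,.045,0))
E
```

```text
t 0.1 p [ 0.2483 -0.573   0.2302] xyaw -66.58 z [-0.001  0.002 -1.   ] F [ 1.2  0.  -0.4] w 1.001 q [-1.28  0.05  1.61  0.    1.48 -0.12]
d [-0.1181 -0.2474  0.1205] a [-0.001   0.0016 -0.8479] norm 0.299 48.6
[0.42821729 0.19475491 0.09      ]
```

The two candidate bars: the upper one (px 404,187; handle 89×26 mm, tip-to-end about 220 mm) and the lower one (px 420,236; handle 66×21 mm, about 160 mm). The upper one matches 218 mm; the enlarged crop above confirms it. I'm moving above it now.

```bash
python3 -m handwheel '[{"dx":-0.02,"dy":-0.045,"dz":0.01,"az":-0.15},{"dx":-0.045,"dy":-0.1,"dz":0.03,"az":-0.32},{"dx":-0.07,"dy":-0.15,"dz":0.06,"az":-0.5},{"dx":-0.1,"dy":-0.2,"dz":0.1,"az":-0.68},{"dx":-0.118,"dy":-0.247,"dz":0.12,"az":-0.848}]' 90
python3 - <<'E'
from h import *
show(); delta([.4283,-.366,.003],tgt(-18))
f=save("top",1); crop(f,340,130,500,250,"c1",5)
E
```

```text
t 0.1 p [ 0.2483 -0.573   0.2302] xyaw -66.58 z [-0.001  0.002 -1.   ] F [ 1.2  0.  -0.4] w 1.001 q [-1.28  0.05  1.61  0.    1.48 -0.12]
d [-0.1179 -0.2474  0.2275] a [-0.001   0.0016 -0.8479] norm 0.356 48.6invalid input at $[0]: expected keys dx, dy, dz, ax, ay, az
```

View pics/c1.png

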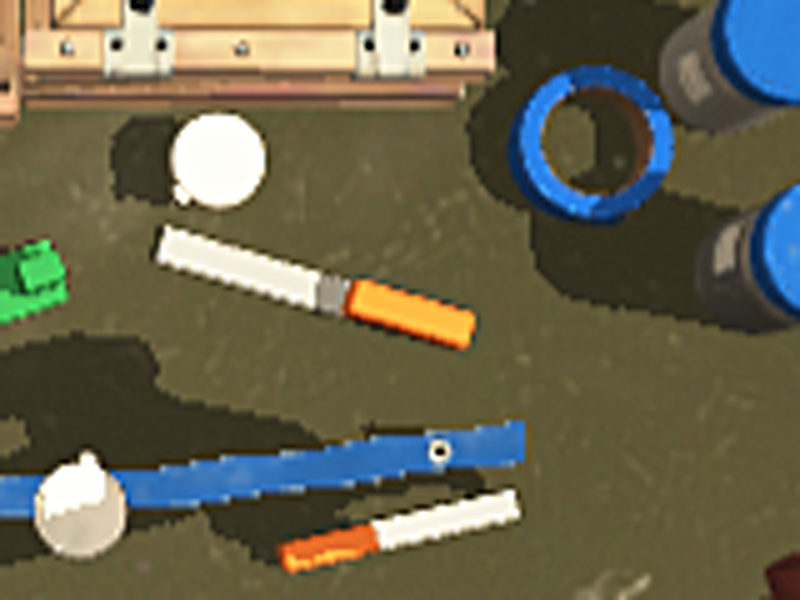

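The crop shows the long bar at about px (403,188), with the pot and tape clear of its handle. The call was refused because every row needs all six keys, so I'm resending it.

```bash
python3 -m handwheel '[{"dx":-0.02,"dy":-0.045,"dz":0.01,"ax":0,"ay":0,"az":-0.15},{"dx":-0.045,"dy":-0.1,"dz":0.03,"ax":0,"ay":0,"az":-0.32},{"dx":-0.07,"dy":-0.15,"dz":0.06,"ax":0,"ay":0,"az":-0.5},{"dx":-0.1,"dy":-0.2,"dz":0.1,"ax":0,"ay":0,"az":-0.68},{"dx":-0.118,"dy":-0.247,"dz":0.12,"ax":0,"ay":0,"az":-0.848}]' 90
python3 - <<'E'
from h import *
show(); delta([.4283,-.366,.003],tgt(-18))
E
```

```text
time: 0.78
tool_pos: [0.4271, -0.3659, 0.1099]
tool_rot: [-0.001, 0.988, -0.154, -0.001]
contact_force: [0.9, -0.6, -0.0]
gripper_width: 0.644
t 0.78 p [ 0.4271 -0.3659  0.1099] xyaw -17.71 z [-0.001  0.001 -1.   ] F [ 0.9 -0.6 -0. ] w 0.644 q [-0.84  0.01  1.86 -0.    1.27 -0.53]
d [ 0.0013 -0.0002  0.1069] a [-0.0009  0.0017  0.0051] norm 0.107 0.3
```

```bash
python3 -m handwheel '[{"dx":0,"dy":0,"dz":0.03,"ax":0,"ay":0,"az":0},{"dx":0,"dy":0,"dz":0.065,"ax":0,"ay":0,"az":0},{"dx":0,"dy":0,"dz":0.095,"ax":0,"ay":0,"az":0},{"dx":0,"dy":0,"dz":0.106,"ax":0,"ay":0,"az":0},{"dx":0,"dy":0,"dz":0.106,"ax":0,"ay":0,"az":0}]' 90; python3 -m handwheel '[{"dx":0,"dy":0,"dz":0,"ax":0,"ay":0,"az":0},{"dx":0,"dy":0,"dz":0,"ax":0,"ay":0,"az":0},{"dx":0,"dy":0,"dz":0,"ax":0,"ay":0,"az":0},{"dx":0,"dy":0,"dz":0,"ax":0,"ay":0,"az":0}]' 255
```

```text
time: 1.4
tool_pos: [0.4268, -0.3678, 0.0054]
tool_rot: [-0.0, 0.988, -0.156, -0.001]
contact_force: [0.5, 0.7, -0.3]
gripper_width: 0.646
time: 1.9
tool_pos: [0.4282, -0.3693, 0.0079]
tool_rot: [0.001, 0.988, -0.156, 0.001]
contact_force: [-0.1, 1.5, 6.9]
gripper_width: 0.271
```

```bash
python3 -m handwheel '[{"dx":0,"dy":0,"dz":-0.03,"ax":0,"ay":0,"az":0},{"dx":0,"dy":0,"dz":-0.07,"ax":0,"ay":0,"az":0},{"dx":0,"dy":0,"dz":-0.11,"ax":0,"ay":0,"az":0},{"dx":0,"dy":0,"dz":-0.15,"ax":0,"ay":0,"az":0},{"dx":0,"dy":0,"dz":-0.15,"ax":0,"ay":0,"az":0}]'
python3 - <<'E'
from h import *
show(); delta([*bed(-.33,.045,0)[:2],.16],tgt(2.35))
f=save("side",2); crop(f,220,130,360,260,"c2",5)
E
```

```text
time: 2.52
tool_pos: [0.4286, -0.3697, 0.1596]
tool_rot: [0.002, 0.988, -0.156, 0.003]
contact_force: [0.1, -0.9, -3.1]
gripper_width: 0.27
t 2.52 p [ 0.4286 -0.3697  0.1596] xyaw -17.99 z [ 0.005 -0.005 -1.   ] F [ 0.1 -0.9 -3.1] w 0.27 q [-0.84 -0.04  1.83 -0.    1.35 -0.53]
d [-0.1013 -0.3389 -0.0023] a [ 0.0047 -0.0055 -0.355 ] norm 0.354 20.3
```

View pics/c2.png

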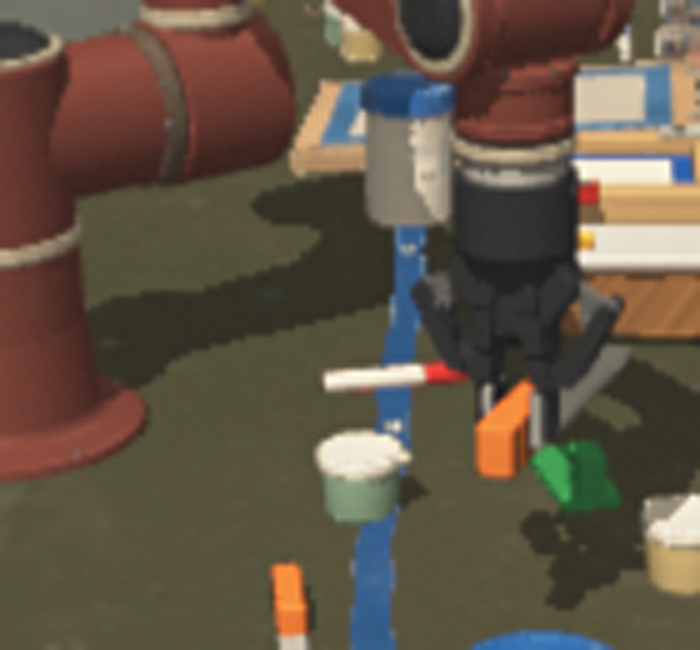

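The bar is held level at crop (505,440). Next I swing it toward the bed.

```bash
python3 -m handwheel '[{"dx":-0.01,"dy":-0.03,"dz":0,"ax":0,"ay":0,"az":-0.04},{"dx":-0.025,"dy":-0.08,"dz":0,"ax":0,"ay":0,"az":-0.1},{"dx":-0.04,"dy":-0.13,"dz":0,"ax":0,"ay":0,"az":-0.16},{"dx":-0.055,"dy":-0.17,"dz":0,"ax":0,"ay":0,"az":-0.22},{"dx":-0.06,"dy":-0.19,"dz":0,"ax":0,"ay":0,"az":-0.25}]'
python3 - <<'E'
from h import *
show(); delta([*bed(-.33,.045,0)[:2],.16],tgt(2.35))
E
```

```text
time: 3.2
tool_pos: [0.4267, -0.1658, 0.1522]
tool_rot: [-0.002, 1.0, -0.031, -0.003]
contact_force: [0.2, -0.2, -2.5]
gripper_width: 0.272
t 3.2 p [ 0.4267 -0.1658  0.1522] xyaw -3.5 z [-0.005  0.003 -1.   ] F [ 0.2 -0.2 -2.5] w 0.272 q [-0.53 -0.3   2.07  0.    1.38 -0.47]
d [ 0.001  -0.1501 -0.0074] a [-0.0033  0.0052 -0.1022] norm 0.15 5.9
```

```bash
python3 -m handwheel '[{"dx":0,"dy":-0.03,"dz":0,"ax":0,"ay":0,"az":-0.03},{"dx":0,"dy":-0.07,"dz":-0.004,"ax":0,"ay":0,"az":-0.06},{"dx":0,"dy":-0.11,"dz":-0.006,"ax":0,"ay":0,"az":-0.08},{"dx":0.001,"dy":-0.14,"dz":-0.007,"ax":0,"ay":0,"az":-0.1},{"dx":0.001,"dy":-0.15,"dz":-0.007,"ax":-0.003,"ay":0.005,"az":-0.102}]'; python3 -m handwheel '[{"dx":0,"dy":0,"dz":0,"ax":0,"ay":0,"az":0},{"dx":0,"dy":0,"dz":0,"ax":0,"ay":0,"az":0}]'
python3 - <<'E'
from h import *
show(); 
f=save("side",3); crop(f,240,120,400,250,"c3s",5)
f=save("top",3); crop(f,180,120,340,240,"c3t",5)
E
```

```text
time: 3.82
tool_pos: [0.4377, -0.0177, 0.1599]
tool_rot: [0.001, 1.0, 0.02, 0.0]
contact_force: [0.2, 0.6, -3.5]
gripper_width: 0.275
time: 4.08
tool_pos: [0.4389, -0.0199, 0.1621]
tool_rot: [0.002, 1.0, 0.018, 0.002]
contact_force: [0.5, -0.4, -2.3]
gripper_width: 0.27
t 4.08 p [ 0.4389 -0.0199  0.1621] xyaw 2.12 z [ 0.004 -0.003 -1.   ] F [ 0.5 -0.4 -2.3] w 0.27 q [-0.21 -0.37  2.1  -0.    1.4  -0.25]
```

View pics/c3s.png

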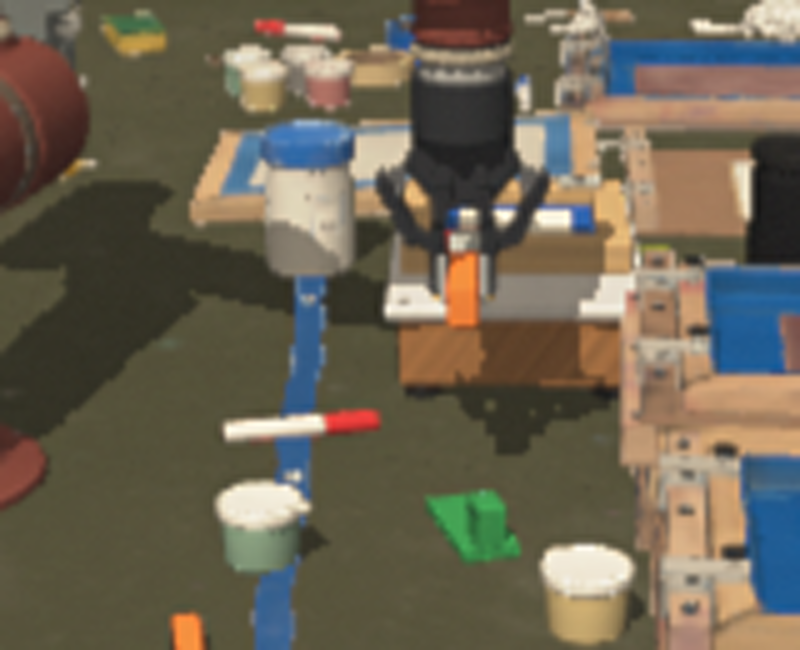

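View pics/c3t.png

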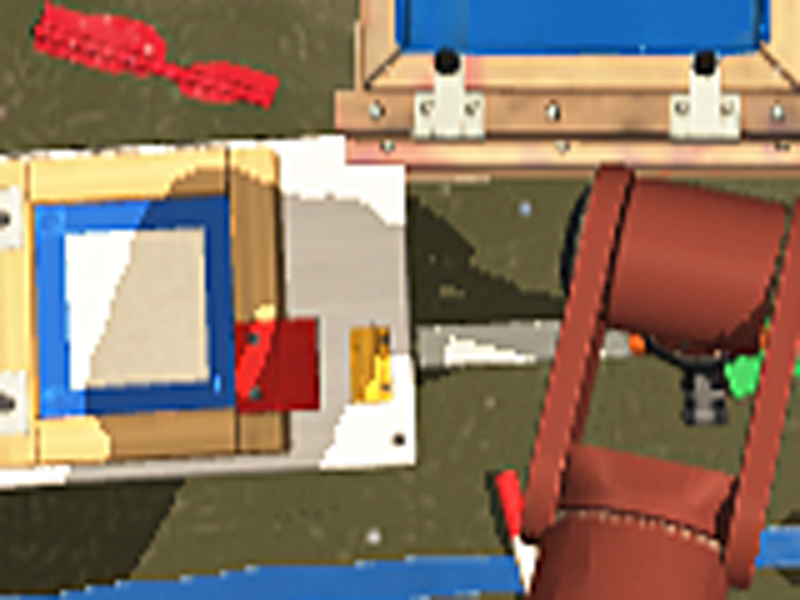

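```bash
cat > blade.py <<'E'
from h import *
import sys
def blade(f,box,zlo,zhi):
    x0,y0,x1,y1=box
    C=cloud(f,x0,y0,x1,y1).reshape(-1,3); ok=(C[:,2]>zlo)&(C[:,2]<zhi); P=C[ok]
    A=np.c_[P[:,1],np.ones(len(P))]
    cz=np.linalg.lstsq(A,P[:,2],rcond=None)[0]; 
    print(len(P),"y range",P[:,1].min().round(4),P[:,1].max().round(4),"slope dz/dy",cz[0].round(4),"z at ymax",(cz[0]*P[:,1].max()+cz[1]).round(4),"std",(P[:,2]-A@cz).std().round(4))
    ys=np.arange(P[:,1].min(),P[:,1].max(),.01)
    print([(round(y+.005,3),((P[m,0].min()+P[m,0].max())/2).round(4),np.ptp(P[m,0]).round(3),np.median(P[m,2]).round(4)) for y in ys if (m:=(P[:,1]>=y)&(P[:,1]<y+.01)).sum()>3])
if __name__=="__main__":
    blade(load("top3.npz"),(255,178,296,200),.12,.2)
E
python3 blade.py
```

```text
221 y range 0.0681 0.1559 slope dz/dy 0.001 z at ymax 0.1609 std 0.0028
[(np.float64(0.073), np.float64(0.4356), np.float64(0.023), np.float64(0.1598)), (np.float64(0.083), np.float64(0.436), np.float64(0.022), np.float64(0.1617)), (np.float64(0.093), np.float64(0.4362), np.float64(0.023), np.float64(0.1601)), (np.float64(0.103), np.float64(0.4364), np.float64(0.022), np.float64(0.1613)), (np.float64(0.113), np.float64(0.435), np.float64(0.02), np.float64(0.1622)), (np.float64(0.123), np.float64(0.4338), np.float64(0.022), np.float64(0.1601)), (np.float64(0.133), np.float64(0.4335), np.float64(0.022), np.float64(0.1604)), (np.float64(0.143), np.float64(0.4338), np.float64(0.023), np.float64(0.1608)), (np.float64(0.153), np.float64(0.4338), np.float64(0.022), np.float64(0.1617))]
```

```bash
python3 -m handwheel '[{"dx":-0.002,"dy":0,"dz":0.015,"ax":0,"ay":0,"az":0},{"dx":-0.004,"dy":0,"dz":0.035,"ax":0,"ay":0,"az":0},{"dx":-0.004,"dy":0,"dz":0.046,"ax":0,"ay":0,"az":0},{"dx":-0.004,"dy":0,"dz":0.046,"ax":0,"ay":0,"az":0}]'
python3 - <<'E'
from h import *
from blade import blade
show(); delta([.433,-.02,.115],tgt(2.35))
f=save("top",4); blade(f,(255,178,296,200),.105,.13)
f=save("side",4); crop(f,290,140,390,215,"c4s",8)
E
```

```text
time: 4.68
tool_pos: [0.4346, -0.0195, 0.1154]
tool_rot: [0.001, 1.0, 0.019, 0.001]
contact_force: [0.4, -0.6, -3.5]
gripper_width: 0.269
t 4.67 p [ 0.4346 -0.0195  0.1154] xyaw 2.15 z [ 0.002 -0.002 -1.   ] F [ 0.4 -0.6 -3.5] w 0.269 q [-0.21 -0.33  2.16 -0.    1.31 -0.25]
d [-0.0016  0.0004  0.0004] a [ 0.0026 -0.0021 -0.0034] norm 0.002 0.3
212 y range 0.0679 0.189 slope dz/dy -0.014 z at ymax 0.113 std 0.003
[(np.float64(0.073), np.float64(0.4319), np.float64(0.023), np.float64(0.1155)), (np.float64(0.083), np.float64(0.4314), np.float64(0.024), np.float64(0.1138)), (np.float64(0.093), np.float64(0.4321), np.float64(0.023), np.float64(0.113)), (np.float64(0.103), np.float64(0.4305), np.float64(0.02), np.float64(0.114)), (np.float64(0.113), np.float64(0.4306), np.float64(0.019), np.float64(0.1136)), (np.float64(0.123), np.float64(0.4291), np.float64(0.023), np.float64(0.1137)), (np.float64(0.133), np.float64(0.4287), np.float64(0.023), np.float64(0.1142)), (np.float64(0.143), np.float64(0.4293), np.float64(0.023), np.float64(0.1142)), (np.float64(0.153), np.float64(0.4294), np.float64(0.023), np.float64(0.1143))]
```

View pics/c4s.png

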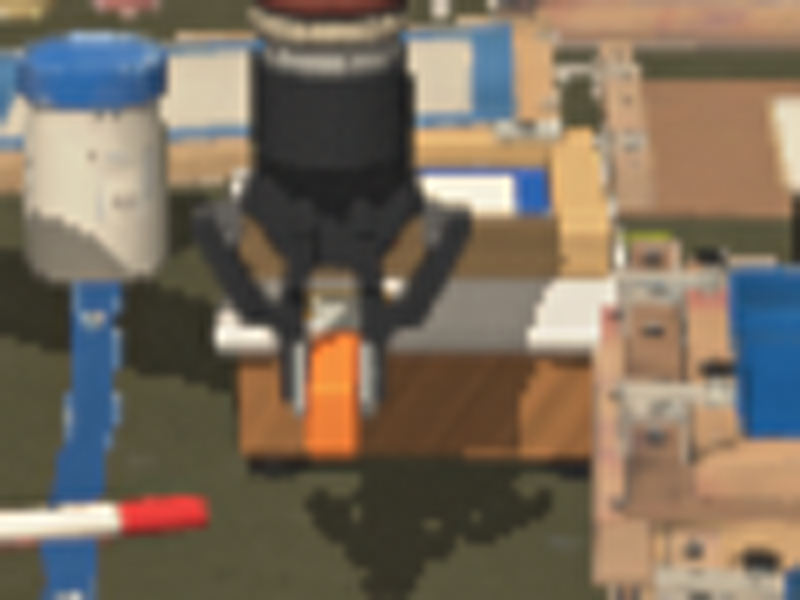

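The blade is level, with its top at 0.114 and lined up with the lug in y. I'm advancing over the fulcrum.

```bash
python3 -m handwheel '[{"dx":0,"dy":-0.012,"dz":0,"ax":0.002,"ay":0,"az":0},{"dx":0,"dy":-0.03,"dz":0,"ax":0.002,"ay":0,"az":0},{"dx":0,"dy":-0.048,"dz":0,"ax":0.002,"ay":0,"az":0},{"dx":0,"dy":-0.062,"dz":0,"ax":0.002,"ay":0,"az":0},{"dx":0,"dy":-0.07,"dz":0,"ax":0.002,"ay":0,"az":0}]'; python3 -m handwheel '[{"dx":0,"dy":-0.007,"dz":0,"ax":0,"ay":0,"az":0},{"dx":0,"dy":-0.013,"dz":0,"ax":0,"ay":0,"az":0},{"dx":0,"dy":-0.013,"dz":0,"ax":0,"ay":0,"az":0}]'
python3 - <<'E'
from h import *
from blade import blade
show()
f=save("top",5); blade(f,(235,178,296,200),.107,.13); crop(f,200,150,300,225,"c5t",8)
E
```

```text
time: 5.4
tool_pos: [0.4331, 0.0514, 0.1171]
tool_rot: [0.001, 1.0, 0.02, 0.003]
contact_force: [1.2, 0.3, -3.4]
gripper_width: 0.265
time: 5.78
tool_pos: [0.4324, 0.0636, 0.1167]
tool_rot: [0.001, 1.0, 0.019, 0.002]
contact_force: [0.1, 0.2, -3.0]
gripper_width: 0.268
t 5.78 p [0.4324 0.0636 0.1167] xyaw 2.2 z [ 0.005 -0.001 -1.   ] F [ 0.1  0.2 -3. ] w 0.268 q [-0.02 -0.33  2.15 -0.    1.31 -0.06]
309 y range 0.1033 0.2523 slope dz/dy 0.0862 z at ymax 0.1222 std 0.004
[(np.float64(0.118), np.float64(0.4206), np.float64(0.0), np.float64(0.1162)), (np.float64(0.168), np.float64(0.4294), np.float64(0.022), np.float64(0.1155)), (np.float64(0.178), np.float64(0.4281), np.float64(0.02), np.float64(0.1155)), (np.float64(0.188), np.float64(0.4259), np.float64(0.032), np.float64(0.1161)), (np.float64(0.198), np.float64(0.4353), np.float64(0.034), np.float64(0.1165)), (np.float64(0.208), np.float64(0.4274), np.float64(0.024), np.float64(0.1146)), (np.float64(0.218), np.float64(0.4271), np.float64(0.023), np.float64(0.1164)), (np.float64(0.228), np.float64(0.4313), np.float64(0.052), np.float64(0.1232)), (np.float64(0.238), np.float64(0.4318), np.float64(0.052), np.float64(0.1231)), (np.float64(0.248), np.float64(0.4382), np.float64(0.065), np.float64(0.1213))]
```

View pics/c5t.png

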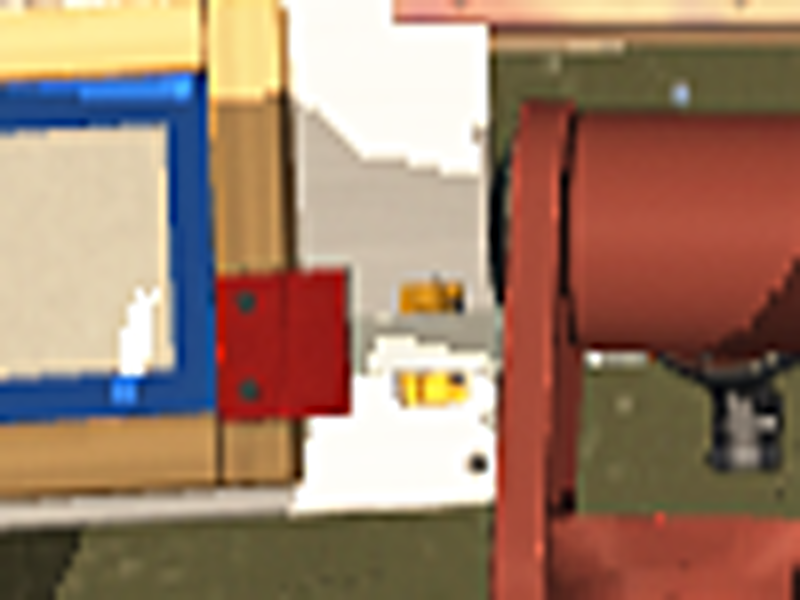

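The blade runs over the middle of the fulcrum, crop (430,340), and under the red lug. I creep forward until it touches the frame's front face.

```bash
python3 -m handwheel '[{"dx":0,"dy":-0.004,"dz":0,"ax":0,"ay":0,"az":0},{"dx":0,"dy":-0.004,"dz":0,"ax":0,"ay":0,"az":0}]';python3 -m handwheel '[{"dx":0,"dy":-0.002,"dz":0,"ax":0,"ay":0,"az":0},{"dx":0,"dy":-0.002,"dz":0,"ax":0,"ay":0,"az":0}]'
```

```text
time: 6.08
tool_pos: [0.4323, 0.0675, 0.1167]
tool_rot: [0.001, 1.0, 0.019, 0.002]
contact_force: [-0.0, -0.1, -1.9]
gripper_width: 0.268
time: 6.32
tool_pos: [0.4322, 0.0695, 0.1167]
tool_rot: [0.001, 1.0, 0.019, 0.002]
contact_force: [0.2, -0.3, -2.3]
gripper_width: 0.27
```

```bash
python3 -m handwheel '[{"dx":0,"dy":-0.002,"dz":0,"ax":0,"ay":0,"az":0},{"dx":0,"dy":-0.002,"dz":0,"ax":0,"ay":0,"az":0}]';python3 -m handwheel '[{"dx":0,"dy":-0.002,"dz":0,"ax":0,"ay":0,"az":0},{"dx":0,"dy":-0.002,"dz":0,"ax":0,"ay":0,"az":0}]'
```

```text
time: 6.58
tool_pos: [0.4321, 0.0715, 0.1167]
tool_rot: [0.001, 1.0, 0.019, 0.002]
contact_force: [-0.4, -0.3, -1.7]
gripper_width: 0.268
time: 6.82
tool_pos: [0.4322, 0.073, 0.1169]
tool_rot: [0.001, 1.0, 0.019, 0.003]
contact_force: [-0.5, -3.0, -1.7]
gripper_width: 0.269
```

Contact: −3 N along y. Now I lever about the crest, which turns the tool about its x while the handle goes down.

```bash
python3 -m handwheel '[{"dx":0,"dy":0,"dz":0.005,"ax":0,"ay":0,"az":0},{"dx":0,"dy":0,"dz":0.011,"ax":0.052,"ay":0,"az":0},{"dx":0,"dy":0,"dz":0.018,"ax":0.105,"ay":0,"az":0},{"dx":0,"dy":-0.0005,"dz":0.0245,"ax":0.157,"ay":0,"az":0},{"dx":0,"dy":-0.001,"dz":0.031,"ax":0.209,"ay":0,"az":0}]'; python3 -m handwheel '[{"dx":0,"dy":0,"dz":0,"ax":0,"ay":0,"az":0}]';python3 - <<'E'
from h import *
show()
f=save("top",6); crop(f,200,150,300,225,"c6t",8)
C=cloud(f,228,155,236,180); print(np.median(C[...,2],0).round(4))
C=cloud(f,236,188,244,198); print("lug",np.median(C[...,2],0).round(4),np.median(C[...,1],0).round(3))
f=save("side",6); crop(f,290,140,390,215,"c6s",8)
E
```

```text
time: 7.45
tool_pos: [0.4335, 0.0746, 0.0877]
tool_rot: [-0.105, 0.994, 0.02, 0.002]
contact_force: [-2.8, 0.8, 8.3]
gripper_width: 0.269
time: 7.58
tool_pos: [0.4332, 0.0744, 0.087]
tool_rot: [-0.105, 0.994, 0.019, 0.001]
contact_force: [-2.8, -0.0, 5.0]
gripper_width: 0.272
t 7.58 p [0.4332 0.0744 0.087 ] xyaw 2.15 z [-0.001  0.208 -0.978] F [-2.8 -0.   5. ] w 0.272 q [-0.13 -0.28  2.18  0.22  1.28 -0.24]
[0.1219 0.1223 0.1223 0.1237 0.1238 0.1237 0.1211 0.1123]
lug [0.1275 0.1289 0.1263 0.1268 0.1259 0.1264 0.1291 0.1175] [0.246 0.243 0.24  0.237 0.234 0.231 0.227 0.226]
```

View pics/c6s.png

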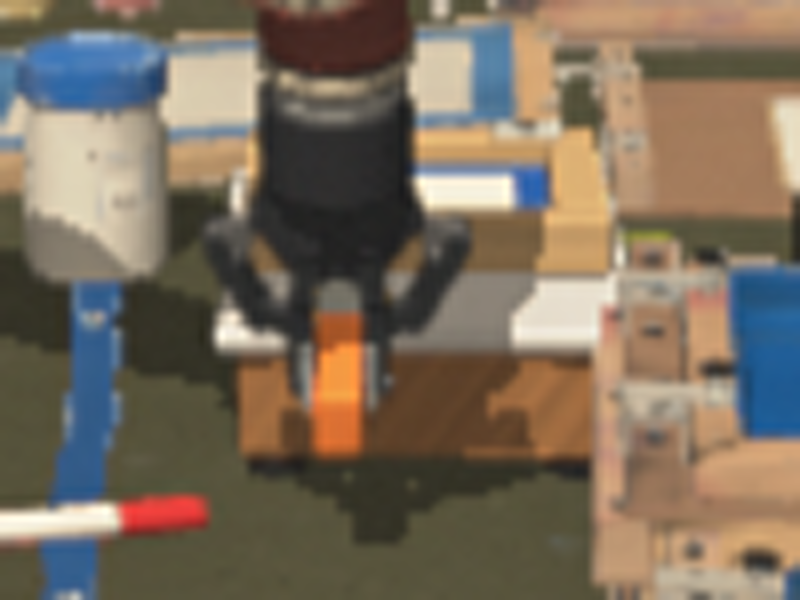

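```bash
python3 -m handwheel '[{"dx":0,"dy":0,"dz":0.0065,"ax":0.053,"ay":0,"az":0},{"dx":0,"dy":0,"dz":0.013,"ax":0.105,"ay":0,"az":0},{"dx":0,"dy":-0.0005,"dz":0.018,"ax":0.14,"ay":0,"az":0},{"dx":0,"dy":-0.0005,"dz":0.0225,"ax":0.175,"ay":0,"az":0},{"dx":0,"dy":-0.001,"dz":0.026,"ax":0.2,"ay":0,"az":0}]'; python3 -m handwheel '[{"dx":0,"dy":0,"dz":0,"ax":0,"ay":0,"az":0}]';python3 - <<'E'
from h import *
show()
f=save("top",7); crop(f,200,150,300,225,"c7t",8)
C=cloud(f,228,155,236,180); print(np.median(C[...,2],0).round(4))
C=cloud(f,236,188,244,198); print("lug",np.median(C[...,2],0).round(4),np.median(C[...,1],0).round(3))
f=save("side",7); crop(f,290,140,390,215,"c7s",8)
E
```

```text
time: 8.3
tool_pos: [0.4337, 0.0804, 0.0629]
tool_rot: [-0.203, 0.979, 0.02, -0.0]
contact_force: [-4.6, -5.7, 13.4]
gripper_width: 0.269
time: 8.43
tool_pos: [0.4336, 0.0803, 0.0626]
tool_rot: [-0.203, 0.979, 0.02, -0.0]
contact_force: [-2.7, -4.9, 9.9]
gripper_width: 0.271
t 8.43 p [0.4336 0.0803 0.0626] xyaw 2.23 z [-0.009  0.397 -0.918] F [-2.7 -4.9  9.9] w 0.271 q [-0.24 -0.21  2.2   0.41  1.29 -0.43]
[0.1319 0.1324 0.1334 0.1322 0.1321 0.1312 0.1239 0.1091]
lug [0.1354 0.1361 0.1359 0.1378 0.1384 0.1381 0.1241 0.1218] [0.245 0.242 0.238 0.235 0.232 0.229 0.228 0.225]
```

View pics/c7s.png

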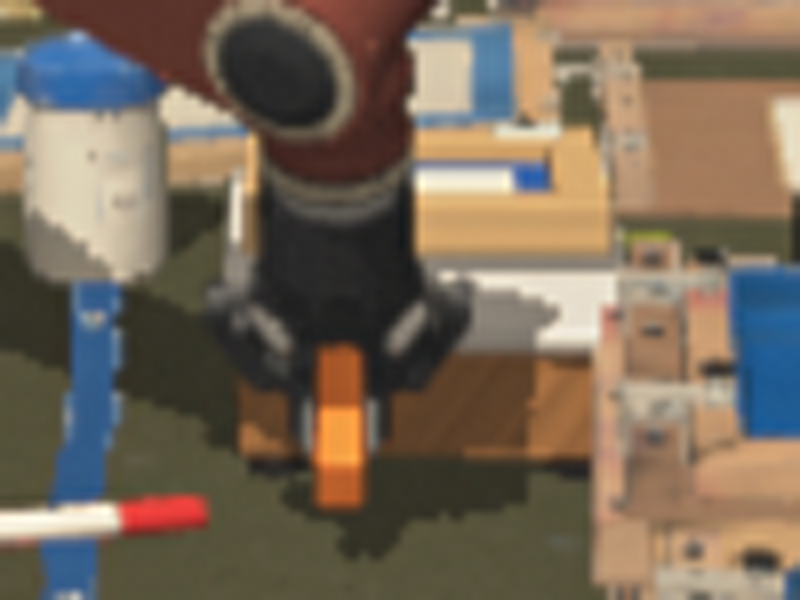

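View pics/c7t.png

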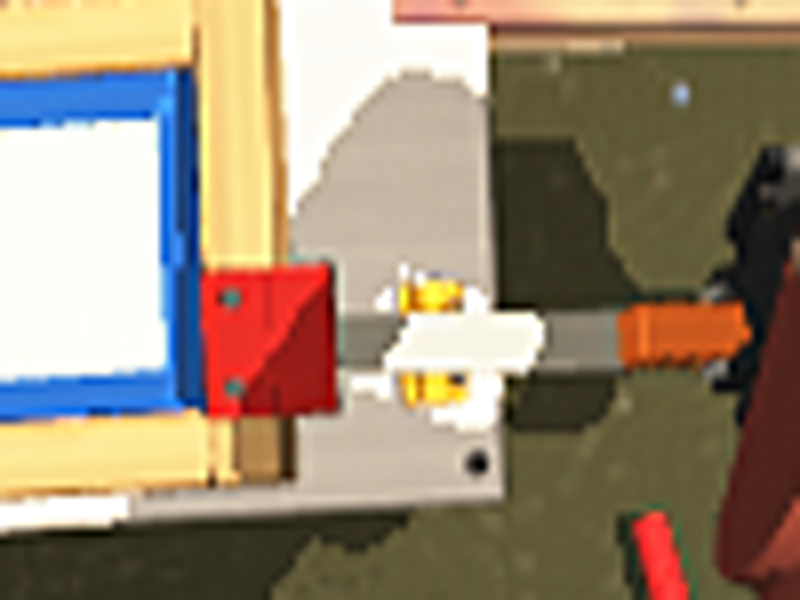

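```bash
python3 -m handwheel '[{"dx":0,"dy":0,"dz":0.0035,"ax":0.025,"ay":0,"az":0},{"dx":0,"dy":0,"dz":0.007,"ax":0.05,"ay":0,"az":0},{"dx":0,"dy":0,"dz":0.007,"ax":0.05,"ay":0,"az":0},{"dx":0,"dy":0,"dz":0.007,"ax":0.05,"ay":0,"az":0}]'
cat > ang.py <<'E'
from h import *
def ang(f):
    # hinge angle from depth: frame bars' top, in bed coords; plane fit z = 30cos + s*(125-x)
    C=cloud(f,170,140,250,215).reshape(-1,3); B=tobed(C)
    for nm,m in (("farside bar",(B[:,1]>-.098)&(B[:,1]<-.075)&(B[:,0]>-.05)&(B[:,0]<.11)),("nearside bar",(B[:,1]<.098)&(B[:,1]>.078)&(B[:,0]>-.05)&(B[:,0]<.11)),("front bar",(B[:,1]>-.095)&(B[:,1]<.01)&(B[:,0]>-.06)&(B[:,0]<-.04))):
        P=B[m&(B[:,2]>.02)&(B[:,2]<.08)]
        c=np.linalg.lstsq(np.c_[.125-P[:,0],np.ones(len(P))],P[:,2],rcond=None)[0]
        print(nm,len(P),"slope",c[0].round(4),"off",c[1].round(4),"(meanz-.030)/d",((P[:,2].mean()-.030)/(.125-P[:,0].mean())).round(4))
E
python3 - <<'E'
from h import *
from ang import ang
show()
for t in ("top0.npz",): ang(load(t))
ang(load("top7.npz")); ang(save("top",8))
E
```

```text
time: 9.02
tool_pos: [0.4338, 0.0826, 0.0565]
tool_rot: [-0.227, 0.974, 0.02, -0.0]
contact_force: [-4.1, -8.6, 11.7]
gripper_width: 0.264
t 9.03 p [0.4338 0.0826 0.0565] xyaw 2.27 z [-0.01   0.441 -0.897] F [-4.1 -8.6 11.7] w 0.264 q [-0.26 -0.18  2.2   0.46  1.29 -0.47]
farside bar 343 slope -0.0021 off 0.0298 (meanz-.030)/d -0.004
nearside bar 311 slope -0.006 off 0.0303 (meanz-.030)/d -0.0028
front bar 193 slope 0.0489 off 0.0206 (meanz-.030)/d -0.0048
farside bar 339 slope 0.0754 off 0.0293 (meanz-.030)/d 0.0684
nearside bar 307 slope 0.075 off 0.0294 (meanz-.030)/d 0.0685
front bar 198 slope 0.0911 off 0.0266 (meanz-.030)/d 0.0716
farside bar 337 slope 0.0807 off 0.0301 (meanz-.030)/d 0.0817
nearside bar 308 slope 0.0841 off 0.0296 (meanz-.030)/d 0.0801
front bar 196 slope 0.1318 off 0.0216 (meanz-.030)/d 0.084
```

Hinge is about 0.083 ± 0.004, comfortably above 0.07, with the bar carrying the load. Now I unload it by bringing the bar back to level.

Run:
```python
from h import *
delta([.433,.078,.0905],tgt(2.3,12)); delta([.433,.071,.117],tgt(2.3,0))
```

```text
d [-0.0007 -0.0109 -0.0325] a [-0.2474 -0.008   0.0022] norm 0.034 14.2
d [-0.0008 -0.0163 -0.0594] a [-0.4568 -0.0082  0.0014] norm 0.062 26.2
```

```bash
python3 -m handwheel '[{"dx":0,"dy":-0.002,"dz":-0.012,"ax":-0.09,"ay":0,"az":0},{"dx":0,"dy":-0.004,"dz":-0.024,"ax":-0.17,"ay":0,"az":0},{"dx":0,"dy":-0.007,"dz":-0.036,"ax":-0.26,"ay":-0.003,"az":0},{"dx":-0.0005,"dy":-0.011,"dz":-0.048,"ax":-0.36,"ay":-0.006,"az":0},{"dx":-0.0008,"dy":-0.016,"dz":-0.0595,"ax":-0.45,"ay":-0.008,"az":0.001}]';python3 -m handwheel '[{"dx":0,"dy":0,"dz":0,"ax":0,"ay":0,"az":0}]';python3 - <<'E'
from h import *
from ang import ang
show()
ang(save("top",9)); delta([.433,.071,.117],tgt(2.3,0)); delta(bed(-.34,.045,.027),tgt(2.3,0))
E
```

```text
time: 9.7
tool_pos: [0.431, 0.072, 0.1144]
tool_rot: [-0.003, 1.0, 0.019, -0.002]
contact_force: [0.6, 0.4, -3.1]
gripper_width: 0.27
time: 9.82
tool_pos: [0.4318, 0.073, 0.115]
tool_rot: [-0.005, 1.0, 0.021, -0.001]
contact_force: [0.1, -0.1, -2.9]
gripper_width: 0.272
t 9.82 p [0.4318 0.073  0.115 ] xyaw 2.37 z [-0.002  0.009 -1.   ] F [ 0.1 -0.1 -2.9] w 0.272 q [-0.01 -0.32  2.15  0.01  1.31 -0.05]
farside bar 338 slope 0.0845 off 0.0298 (meanz-.030)/d 0.0821
nearside bar 309 slope 0.0864 off 0.0294 (meanz-.030)/d 0.0797
front bar 199 slope 0.1005 off 0.0271 (meanz-.030)/d 0.0837
d [ 0.0017  0.0015 -0.0029] a [-0.0096  0.003   0.0003] norm 0.004 0.6
d [ 0.0021  0.0986 -0.0039] a [-0.0096  0.003   0.0003] norm 0.099 0.6
```

```bash
python3 -m handwheel '[{"dx":0,"dy":0.012,"dz":-0.002,"ax":0,"ay":0,"az":0},{"dx":0,"dy":0.035,"dz":-0.003,"ax":0,"ay":0,"az":0},{"dx":0,"dy":0.065,"dz":-0.004,"ax":0,"ay":0,"az":0},{"dx":0,"dy":0.098,"dz":-0.004,"ax":-0.009,"ay":0.003,"az":0},{"dx":0,"dy":0.118,"dz":-0.03,"ax":-0.009,"ay":0.003,"az":0}]';python3 - <<'E'
from h import *
show()
delta([.4283,-.37,.16],tgt(-18,0))
E
```

```text
time: 10.5
tool_pos: [0.4334, -0.0484, 0.1405]
tool_rot: [-0.001, 1.0, 0.018, -0.003]
contact_force: [0.6, 0.5, -2.9]
gripper_width: 0.267
t 10.5 p [ 0.4334 -0.0484  0.1405] xyaw 2.06 z [-0.007  0.001 -1.   ] F [ 0.6  0.5 -2.9] w 0.267 q [-0.28 -0.35  2.13 -0.    1.37 -0.32]
d [-0.0168  0.3212 -0.0198] a [-2.000e-04  6.800e-03  3.501e-01] norm 0.322 20.1
```

```bash
python3 -m handwheel '[{"dx":0,"dy":0.03,"dz":-0.01,"ax":0,"ay":0,"az":0.03},{"dx":-0.004,"dy":0.085,"dz":-0.015,"ax":0,"ay":0.003,"az":0.09},{"dx":-0.008,"dy":0.14,"dz":-0.02,"ax":0,"ay":0.007,"az":0.16},{"dx":-0.011,"dy":0.195,"dz":-0.02,"ax":0,"ay":0.007,"az":0.23},{"dx":-0.013,"dy":0.24,"dz":-0.02,"ax":0,"ay":0.007,"az":0.28}]';python3 - <<'E'
from h import *
show()
delta([.4283,-.37,.16],tgt(-18,0))
E
```

```text
time: 11.12
tool_pos: [0.4308, -0.29, 0.163]
tool_rot: [-0.0, 0.992, -0.123, 0.003]
contact_force: [0.3, 0.4, -2.6]
gripper_width: 0.27
t 11.12 p [ 0.4308 -0.29    0.163 ] xyaw -14.1 z [ 0.007 -0.001 -1.   ] F [ 0.3  0.4 -2.6] w 0.27 q [-0.74 -0.15  1.93  0.    1.36 -0.49]
d [0.0171 0.0782 0.0031] a [-0.0011 -0.0065  0.0681] norm 0.08 3.9
```

```bash
python3 -m handwheel '[{"dx":0.005,"dy":0.03,"dz":0.01,"ax":0,"ay":0,"az":0.03},{"dx":0.012,"dy":0.06,"dz":0.04,"ax":0,"ay":-0.006,"az":0.05},{"dx":0.017,"dy":0.078,"dz":0.08,"ax":0,"ay":-0.006,"az":0.068},{"dx":0.017,"dy":0.078,"dz":0.12,"ax":0,"ay":-0.006,"az":0.068},{"dx":0.017,"dy":0.078,"dz":0.14,"ax":0,"ay":-0.006,"az":0.068}]';python3 -m handwheel '[{"dx":0,"dy":0,"dz":0,"ax":0,"ay":0,"az":0}]';python3 - <<'E'
from h import *
show()
delta([.4283,-.37,.0085],tgt(-18,0))
E
```

```text
time: 11.75
tool_pos: [0.4284, -0.3664, 0.0203]
tool_rot: [-0.002, 0.988, -0.155, -0.002]
contact_force: [-0.9, 0.5, -2.8]
gripper_width: 0.265
time: 11.88
tool_pos: [0.4295, -0.3662, 0.0219]
tool_rot: [-0.001, 0.988, -0.154, -0.001]
contact_force: [-0.7, 0.2, -2.9]
gripper_width: 0.268
t 11.88 p [ 0.4295 -0.3662  0.0219] xyaw -17.77 z [-0.002  0.003 -1.   ] F [-0.7  0.2 -2.9] w 0.268 q [-0.84  0.14  1.9   0.    1.11 -0.53]
d [0.     0.004  0.0134] a [-0.0025  0.0027  0.0041] norm 0.014 0.3
```

```bash
python3 -m handwheel '[{"dx":0,"dy":0,"dz":0.008,"ax":-0.002,"ay":0.002,"az":0},{"dx":0,"dy":0,"dz":0.012,"ax":-0.002,"ay":0.002,"az":0},{"dx":0,"dy":0,"dz":0.013,"ax":-0.002,"ay":0.002,"az":0},{"dx":0,"dy":0,"dz":0.013,"ax":-0.002,"ay":0.002,"az":0}]';python3 -m handwheel '[{"dx":0,"dy":0,"dz":0,"ax":0,"ay":0,"az":0},{"dx":0,"dy":0,"dz":0,"ax":0,"ay":0,"az":0},{"dx":0,"dy":0,"dz":0,"ax":0,"ay":0,"az":0}]' 90;python3 -m handwheel '[{"dx":0,"dy":0,"dz":-0.03,"ax":0,"ay":0,"az":0},{"dx":0,"dy":0,"dz":-0.08,"ax":0,"ay":0,"az":0},{"dx":0,"dy":0,"dz":-0.13,"ax":0,"ay":0,"az":0}]'
python3 - <<'E'
from h import *
show()
f=save("top",10); crop(f,300,140,460,250,"c10",5)
f=save("side",10); crop(f,220,120,400,260,"c10s",4)
g=np.array([.4612,-.1183]); delta([*g,.1],tgt(19.5))
E
```

```text
time: 12.38
tool_pos: [0.4315, -0.3671, 0.0115]
tool_rot: [0.001, 0.988, -0.154, 0.002]
contact_force: [-0.3, 0.3, -3.0]
gripper_width: 0.266
time: 12.75
tool_pos: [0.4315, -0.3673, 0.0115]
tool_rot: [0.002, 0.988, -0.154, 0.002]
contact_force: [-0.2, -0.0, 0.2]
gripper_width: 0.648
time: 13.12
tool_pos: [0.4307, -0.3664, 0.1422]
tool_rot: [0.001, 0.988, -0.154, 0.001]
contact_force: [-0.2, -0.4, 0.2]
gripper_width: 0.652
t 13.12 p [ 0.4307 -0.3664  0.1422] xyaw -17.71 z [ 0.002 -0.002 -1.   ] F [-0.2 -0.4  0.2] w 0.652 q [-0.84 -0.02  1.84 -0.    1.32 -0.53]
d [-0.0513 -0.2484  0.046 ] a [ 0.0133 -0.0115 -0.6494] norm 0.258 37.2
```

View pics/c10.png

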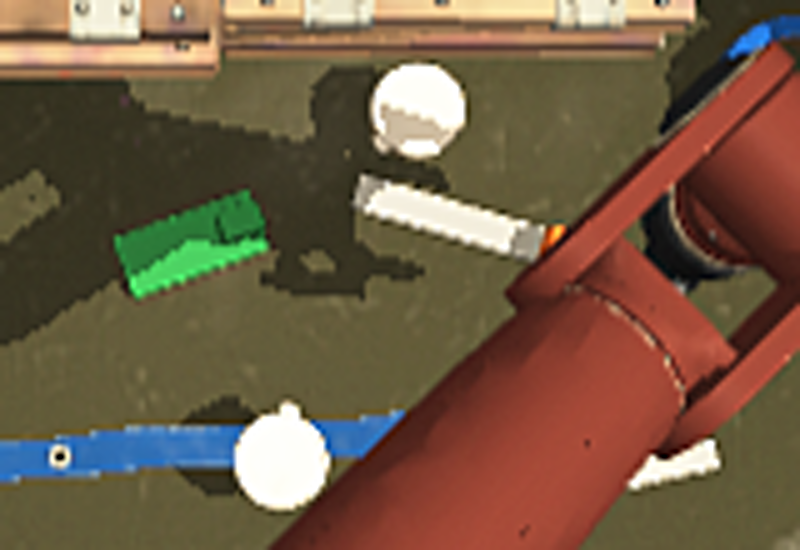

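View pics/c10s.png

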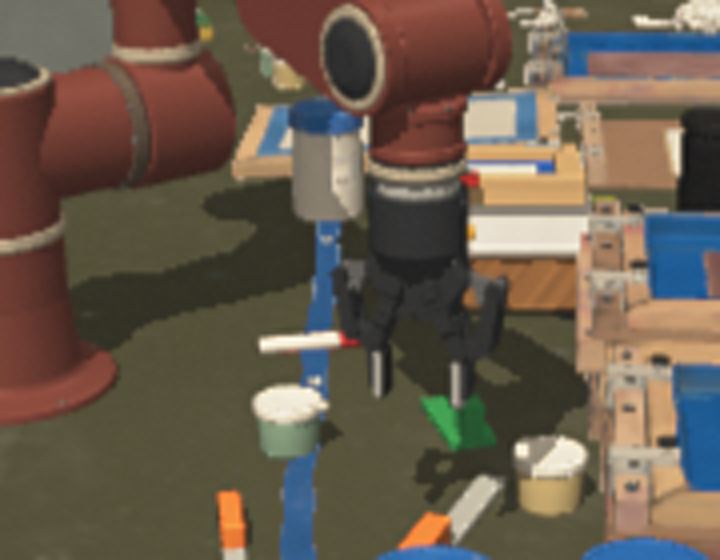

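Bar is back on the worktop (crop (450,215)), and the spacer is untouched. I'll check the grip block position from depth.

Run:
```python
from h import *
for t in ("top0.npz","top10.npz"):
    f=load(t); C=cloud(f,315,170,362,205).reshape(-1,3)
    P=C[(C[:,2]>.036)&(C[:,2]<.06)]; print(len(P),"block mean",P.mean(0).round(4),"minrect",cv2.minAreaRect((P[:,:2]*1000).astype(np.float32)))
    Q=C[(C[:,2]>.006)]; r=cv2.minAreaRect((Q[:,:2]*1000).astype(np.float32)); print(r)
```

```text
57 block mean [ 0.4605 -0.1161  0.0426] minrect ((460.8377685546875, -116.25894165039062), (20.97101593017578, 29.635801315307617), 17.62759780883789)
((393.5525817871094, -83.82145690917969), (159.81239318847656, 238.40850830078125), 89.07255554199219)
58 block mean [ 0.4606 -0.1159  0.0428] minrect ((460.8887023925781, -115.93931579589844), (21.759695053100586, 28.599178314208984), 18.20785140991211)
((391.74395751953125, -83.86438751220703), (159.7020721435547, 234.65965270996094), 89.13407135009766)
```

```bash
python3 -m handwheel '[{"dx":-0.008,"dy":-0.04,"dz":0.0,"ax":0,"ay":0,"az":-0.12},{"dx":-0.02,"dy":-0.095,"dz":0.0,"ax":0.004,"ay":-0.003,"az":-0.26},{"dx":-0.033,"dy":-0.155,"dz":0.01,"ax":0.007,"ay":-0.006,"az":-0.4},{"dx":-0.045,"dy":-0.21,"dz":0.03,"ax":0.01,"ay":-0.009,"az":-0.54},{"dx":-0.051,"dy":-0.248,"dz":0.046,"ax":0.002,"ay":-0.002,"az":-0.649}]' 110;python3 -m handwheel '[{"dx":0,"dy":0,"dz":0,"ax":0,"ay":0,"az":0}]'
python3 - <<'E'
from h import *
show()
delta([.4608,-.117,.017],tgt(19.2))
E
```

```text
time: 13.85
tool_pos: [0.4575, -0.1128, 0.0932]
tool_rot: [0.0, 0.985, 0.171, 0.0]
contact_force: [-0.1, 0.0, 0.4]
gripper_width: 0.569
time: 13.98
tool_pos: [0.4564, -0.1122, 0.0921]
tool_rot: [-0.001, 0.985, 0.171, -0.001]
contact_force: [-0.6, 0.1, -0.7]
gripper_width: 0.569
t 13.97 p [ 0.4564 -0.1122  0.0921] xyaw 19.7 z [-0.003  0.001 -1.   ] F [-0.6  0.1 -0.7] w 0.569 q [-0.4  -0.2   2.09 -0.    1.25 -0.74]
d [0.0027 0.0061 0.0751] a [-0.0018  0.0027  0.0087] norm 0.075 0.5
```

```bash
python3 -m handwheel '[{"dx":0.003,"dy":0.006,"dz":0.02,"ax":-0.001,"ay":0.001,"az":0.008},{"dx":0.003,"dy":0.006,"dz":0.045,"ax":-0.001,"ay":0.001,"az":0.008},{"dx":0.003,"dy":0.006,"dz":0.065,"ax":-0.001,"ay":0.001,"az":0.008},{"dx":0.003,"dy":0.006,"dz":0.074,"ax":-0.001,"ay":0.001,"az":0.008},{"dx":0.003,"dy":0.006,"dz":0.074,"ax":-0.001,"ay":0.001,"az":0.008}]';python3 -m handwheel '[{"dx":0,"dy":0,"dz":0,"ax":0,"ay":0,"az":0},{"dx":0,"dy":0,"dz":0,"ax":0,"ay":0,"az":0},{"dx":0,"dy":0,"dz":0,"ax":0,"ay":0,"az":0},{"dx":0,"dy":0,"dz":0,"ax":0,"ay":0,"az":0}]' 255
python3 - <<'E'
from h import *
show()
f=save("side",11); crop(f,260,140,400,240,"c11",5)
E
```

```text
time: 14.6
tool_pos: [0.4625, -0.1202, 0.0201]
tool_rot: [0.001, 0.986, 0.165, 0.0]
contact_force: [-0.3, 0.4, -0.0]
gripper_width: 0.571
time: 15.1
tool_pos: [0.4639, -0.1203, 0.0217]
tool_rot: [0.002, 0.986, 0.165, 0.002]
contact_force: [0.1, -1.6, 5.5]
gripper_width: 0.247
t 15.1 p [ 0.4639 -0.1203  0.0217] xyaw 19.02 z [ 0.004 -0.003 -1.   ] F [ 0.1 -1.6  5.5] w 0.247 q [-0.41 -0.07  2.11 -0.    1.09 -0.74]
```

View pics/c11.png

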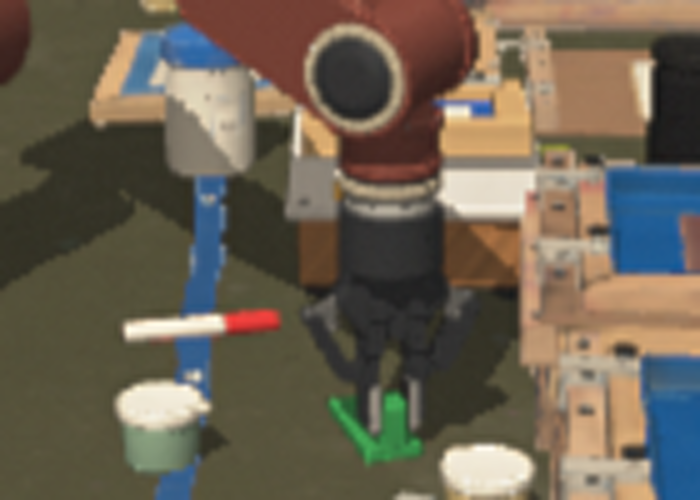

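```bash
python3 -m handwheel '[{"dx":0,"dy":0,"dz":-0.02,"ax":0,"ay":0,"az":0},{"dx":0,"dy":0,"dz":-0.06,"ax":0,"ay":0,"az":0},{"dx":0,"dy":0,"dz":-0.1,"ax":0,"ay":0,"az":0},{"dx":0,"dy":0,"dz":-0.14,"ax":0,"ay":0,"az":0},{"dx":0,"dy":0,"dz":-0.145,"ax":0,"ay":0,"az":0}]'
python3 - <<'E'
from h import *
show()
delta([*bed(-.20,-.042,0)[:2],.165],tgt(2.35))
E
```

```text
time: 15.78
tool_pos: [0.4641, -0.12, 0.1683]
tool_rot: [0.002, 0.986, 0.165, 0.003]
contact_force: [-0.4, 0.1, -1.2]
gripper_width: 0.248
t 15.78 p [ 0.4641 -0.12    0.1683] xyaw 19.02 z [ 0.007 -0.004 -1.   ] F [-0.4  0.1 -1.2] w 0.248 q [-0.41 -0.27  2.01 -0.    1.39 -0.74]
d [ 0.1287 -0.2068  0.0028] a [ 0.005  -0.0064  0.291 ] norm 0.244 16.7
```

```bash
python3 -m handwheel '[{"dx":0.018,"dy":-0.028,"dz":0,"ax":0,"ay":0,"az":0.04},{"dx":0.05,"dy":-0.078,"dz":0,"ax":0,"ay":0,"az":0.11},{"dx":0.082,"dy":-0.13,"dz":0,"ax":0.002,"ay":-0.003,"az":0.18},{"dx":0.11,"dy":-0.178,"dz":0,"ax":0.004,"ay":-0.006,"az":0.25},{"dx":0.129,"dy":-0.207,"dz":0.003,"ax":0.005,"ay":-0.006,"az":0.291}]';python3 -m handwheel '[{"dx":0,"dy":0,"dz":0,"ax":0,"ay":0,"az":0}]'
cat > spc.py <<'E'
from h import *
def spc(f,box,zlo,zhi):
    x0,y0,x1,y1=box; hsv=cv2.cvtColor(f["image"],cv2.COLOR_BGR2HSV); m=cv2.inRange(hsv,(40,90,40),(85,255,255))[y0:y1,x0:x1]>0
    P=cloud(f,x0,y0,x1,y1)[m]; P=P[(P[:,2]>zlo)&(P[:,2]<zhi)]; B=tobed(P)
    nx=B[:,0].max(); c=np.linalg.lstsq(np.c_[B[:,0],np.ones(len(B))],B[:,2],rcond=None)[0]
    k=[(round(a,3),((B[s,1].min()+B[s,1].max())/2).round(4),np.ptp(B[s,1]).round(3),np.median(B[s,2]).round(4)) for a in np.arange(B[:,0].min(),nx,.01) if (s:=(B[:,0]>=a)&(B[:,0]<a+.01)).sum()>3]
    print(len(P),"nose x",nx.round(4),"slope",c[0].round(3),k)
E
python3 - <<'E'
from h import *
from spc import spc
show(); f=save("top",12); spc(f,(225,140,330,200),.1,.17); crop(f,190,130,330,230,"c12",5.5)
f=save("side",12); crop(f,280,120,400,220,"c12s",6)
delta([*bed(-.20,-.042,0)[:2],.165],tgt(2.35))
E
```

```text
time: 16.4
tool_pos: [0.5158, 0.1206, 0.1595]
tool_rot: [-0.001, 1.0, 0.021, -0.004]
contact_force: [-0.2, -0.1, -1.7]
gripper_width: 0.241
time: 16.52
tool_pos: [0.5155, 0.1201, 0.1591]
tool_rot: [-0.001, 1.0, 0.022, -0.005]
contact_force: [-0.3, -0.5, -1.4]
gripper_width: 0.247
t 16.52 p [0.5155 0.1201 0.1591] xyaw 2.56 z [-0.01   0.002 -1.   ] F [-0.3 -0.5 -1.4] w 0.247 q [ 0.09 -0.12  1.9   0.    1.37  0.04]
169 nose x -0.0447 slope -0.025 [(np.float64(-0.207), np.float64(-0.0206), np.float64(0.007), np.float64(0.0556)), (np.float64(-0.177), np.float64(-0.0234), np.float64(0.01), np.float64(0.0595)), (np.float64(-0.167), np.float64(-0.026), np.float64(0.018), np.float64(0.0581)), (np.float64(-0.157), np.float64(-0.0311), np.float64(0.029), np.float64(0.0576)), (np.float64(-0.147), np.float64(-0.0374), np.float64(0.041), np.float64(0.0566)), (np.float64(-0.137), np.float64(-0.0371), np.float64(0.039), np.float64(0.0565)), (np.float64(-0.127), np.float64(-0.0373), np.float64(0.039), np.float64(0.0571))]
d [ 0.0026  0.0008 -0.0051] a [-0.0019  0.0086  0.0008] norm 0.006 0.5
```

View pics/c12.png

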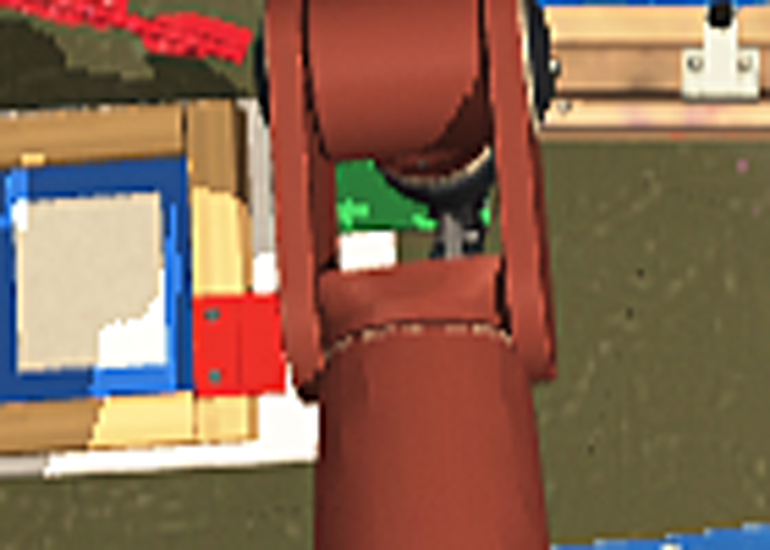

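View pics/c12s.png

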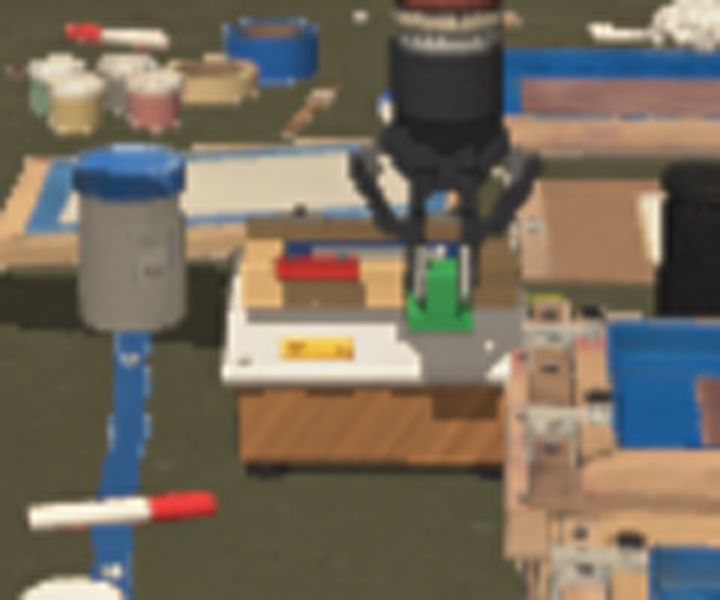

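```bash
python3 -m handwheel '[{"dx":0.002,"dy":0,"dz":0.015,"ax":-0.002,"ay":0.008,"az":0},{"dx":0.003,"dy":0,"dz":0.032,"ax":-0.002,"ay":0.008,"az":0},{"dx":0.003,"dy":0,"dz":0.042,"ax":-0.002,"ay":0.008,"az":0},{"dx":0.003,"dy":0,"dz":0.044,"ax":-0.002,"ay":0.008,"az":0},{"dx":0.003,"dy":0,"dz":0.044,"ax":-0.002,"ay":0.008,"az":0}]';python3 -m handwheel '[{"dx":0,"dy":0,"dz":0.001,"ax":0,"ay":0,"az":0},{"dx":0,"dy":0,"dz":0.002,"ax":0,"ay":0,"az":0}]'
python3 - <<'E'
from h import *
from spc import spc
show(); f=save("top",13); spc(f,(225,140,330,200),.092,.125); 
f=save("side",13); crop(f,280,120,400,220,"c13s",6)
C=cloud(f,345,165,365,182); print(C[::3,::5].round(3).tolist() if 0 else "")
E
```

```text
time: 17.25
tool_pos: [0.5199, 0.1184, 0.1181]
tool_rot: [-0.0, 1.0, 0.02, 0.002]
contact_force: [-0.5, -0.4, -1.5]
gripper_width: 0.24
time: 17.5
tool_pos: [0.5202, 0.1186, 0.1166]
tool_rot: [-0.0, 1.0, 0.02, 0.002]
contact_force: [0.5, -0.3, -2.0]
gripper_width: 0.242
t 17.5 p [0.5202 0.1186 0.1166] xyaw 2.35 z [ 0.004  0.001 -1.   ] F [ 0.5 -0.3 -2. ] w 0.242 q [ 0.08 -0.07  1.93  0.    1.27  0.04]
130 nose x -0.1241 slope 0.02 [(np.float64(-0.209), np.float64(-0.0272), np.float64(0.007), np.float64(0.0118)), (np.float64(-0.179), np.float64(-0.0267), np.float64(0.01), np.float64(0.0142)), (np.float64(-0.169), np.float64(-0.0291), np.float64(0.014), np.float64(0.0152)), (np.float64(-0.159), np.float64(-0.0347), np.float64(0.023), np.float64(0.015)), (np.float64(-0.149), np.float64(-0.0386), np.float64(0.03), np.float64(0.0148)), (np.float64(-0.139), np.float64(-0.0383), np.float64(0.032), np.float64(0.0145)), (np.float64(-0.129), np.float64(-0.038), np.float64(0.034), np.float64(0.015))]
```

View pics/c13s.png

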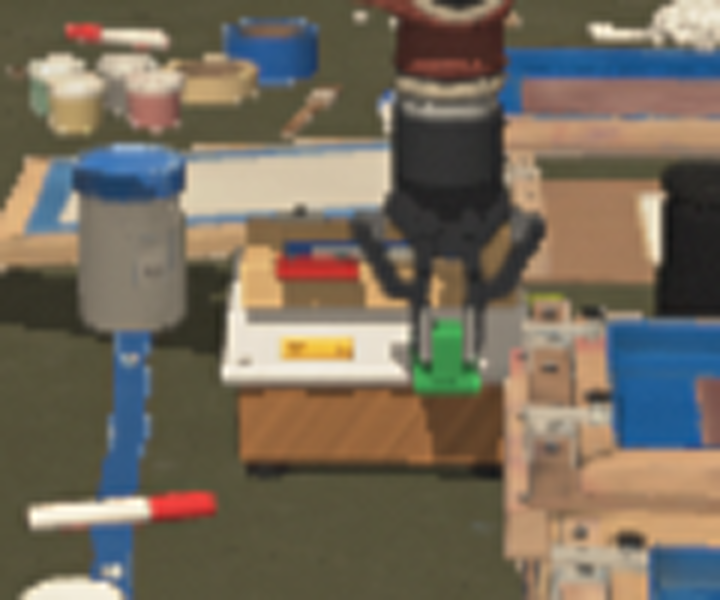

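```bash
python3 -m handwheel '[{"dx":0,"dy":0,"dz":0.002,"ax":0,"ay":0.004,"az":0},{"dx":0,"dy":-0.006,"dz":0.0035,"ax":0,"ay":0.004,"az":0},{"dx":0,"dy":-0.016,"dz":0.0035,"ax":0,"ay":0.004,"az":0},{"dx":0,"dy":-0.028,"dz":0.0035,"ax":0,"ay":0.004,"az":0},{"dx":0,"dy":-0.035,"dz":0.0035,"ax":0,"ay":0.004,"az":0}]'
python3 - <<'E'
from h import *
show(); f=save("top",14); crop(f,190,130,330,230,"c14",5.5)
E
```

```text
time: 18.23
tool_pos: [0.5183, 0.1545, 0.1126]
tool_rot: [-0.0, 1.0, 0.021, 0.004]
contact_force: [-0.4, 0.1, -1.6]
gripper_width: 0.245
t 18.23 p [0.5183 0.1545 0.1126] xyaw 2.4 z [ 0.007  0.001 -1.   ] F [-0.4  0.1 -1.6] w 0.245 q [ 0.15 -0.05  1.92 -0.    1.26  0.11]
```

View pics/c14.png

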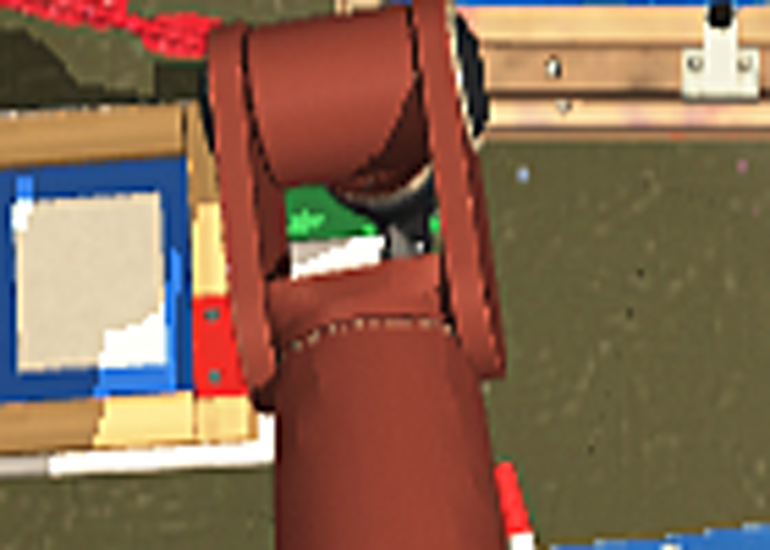

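```bash
python3 -m handwheel '[{"dx":0,"dy":-0.006,"dz":0,"ax":0,"ay":-0.006,"az":0},{"dx":0,"dy":-0.014,"dz":0,"ax":0,"ay":-0.006,"az":0},{"dx":0,"dy":-0.024,"dz":0,"ax":0,"ay":-0.006,"az":0},{"dx":0,"dy":-0.033,"dz":0,"ax":0,"ay":-0.006,"az":0},{"dx":0,"dy":-0.037,"dz":0,"ax":0,"ay":-0.006,"az":0}]';python3 -m handwheel '[{"dx":0,"dy":0,"dz":0.001,"ax":0,"ay":0,"az":0},{"dx":0,"dy":0,"dz":0.001,"ax":0,"ay":0,"az":0}]'
python3 - <<'E'
from h import *
show(); print(tobed(manip.state()["tool_pos"])); f=save("top",15); crop(f,190,130,330,230,"c15",5.5)
f=save("side",15); crop(f,280,120,400,220,"c15s",6)
E
```

```text
time: 18.9
tool_pos: [0.5168, 0.1911, 0.1126]
tool_rot: [-0.0, 1.0, 0.021, 0.0]
contact_force: [0.2, 0.1, -1.3]
gripper_width: 0.244
time: 19.15
tool_pos: [0.517, 0.1905, 0.1117]
tool_rot: [-0.0, 1.0, 0.02, 0.001]
contact_force: [-0.5, -0.0, -0.9]
gripper_width: 0.243
t 19.15 p [0.517  0.1905 0.1117] xyaw 2.34 z [ 0.001  0.001 -1.   ] F [-0.5 -0.  -0.9] w 0.243 q [ 0.22 -0.02  1.89  0.    1.27  0.18]
[[-0.12694078 -0.04352521  0.02174813]]
```

View pics/c15.png

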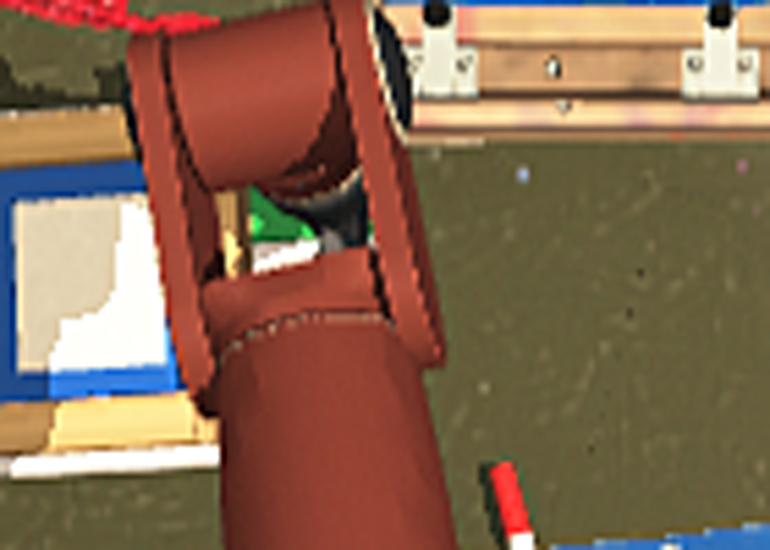

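View pics/c15s.png

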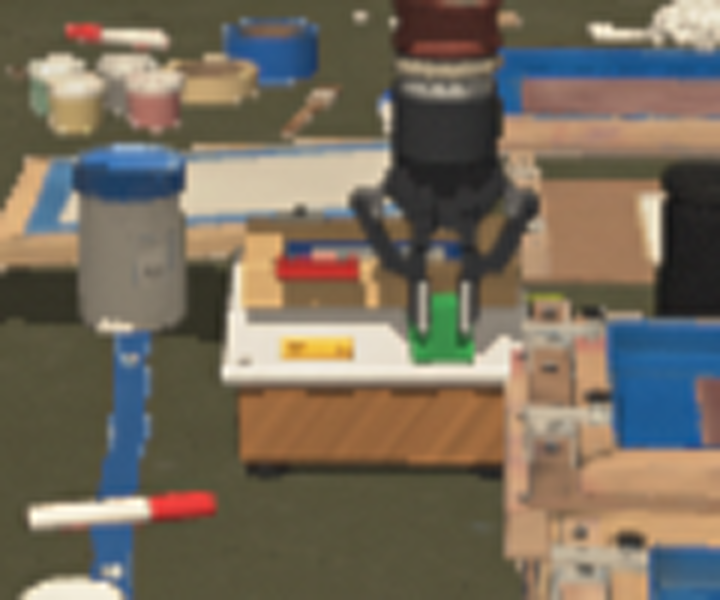

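```bash
python3 -m handwheel '[{"dx":0,"dy":0,"dz":0.001,"ax":0,"ay":0,"az":0},{"dx":0,"dy":0,"dz":0.001,"ax":0,"ay":0,"az":0}]';python3 -m handwheel '[{"dx":0,"dy":0,"dz":0,"ax":0,"ay":0,"az":0},{"dx":0,"dy":0,"dz":0,"ax":0,"ay":0,"az":0},{"dx":0,"dy":0,"dz":0,"ax":0,"ay":0,"az":0}]' 140; python3 -m handwheel '[{"dx":0,"dy":0,"dz":-0.01,"ax":0,"ay":0,"az":0},{"dx":0,"dy":0,"dz":-0.03,"ax":0,"ay":0,"az":0},{"dx":0,"dy":0,"dz":-0.07,"ax":0,"ay":0,"az":0},{"dx":0,"dy":0.03,"dz":-0.1,"ax":0,"ay":0,"az":0},{"dx":0,"dy":0.07,"dz":-0.12,"ax":0,"ay":0,"az":0}]';python3 - <<'E'
from h import *
from ang import ang
show(); f=save("top",16); crop(f,190,130,330,230,"c16",5.5); ang(f)
f=save("side",16); crop(f,280,120,400,220,"c16s",6)
E
```

```text
time: 19.5
tool_pos: [0.517, 0.1904, 0.1117]
tool_rot: [-0.0, 1.0, 0.02, 0.001]
contact_force: [-2.4, -0.6, 4.7]
gripper_width: 0.243
time: 19.88
tool_pos: [0.5168, 0.1903, 0.1104]
tool_rot: [-0.0, 1.0, 0.02, 0.0]
contact_force: [-0.4, 0.0, -0.4]
gripper_width: 0.454
time: 20.5
tool_pos: [0.5206, 0.1203, 0.2348]
tool_rot: [-0.0, 1.0, 0.021, 0.003]
contact_force: [0.6, -0.1, -0.7]
gripper_width: 0.452
t 20.5 p [0.5206 0.1203 0.2348] xyaw 2.46 z [ 0.006  0.001 -1.   ] F [ 0.6 -0.1 -0.7] w 0.452 q [ 0.09 -0.17  1.82  0.    1.49  0.04]
farside bar 336 slope 0.0889 off 0.0294 (meanz-.030)/d 0.0822
nearside bar 311 slope 0.08 off 0.0304 (meanz-.030)/d 0.0838
front bar 204 slope 0.0172 off 0.0414 (meanz-.030)/d 0.0824
```

View pics/c16.png

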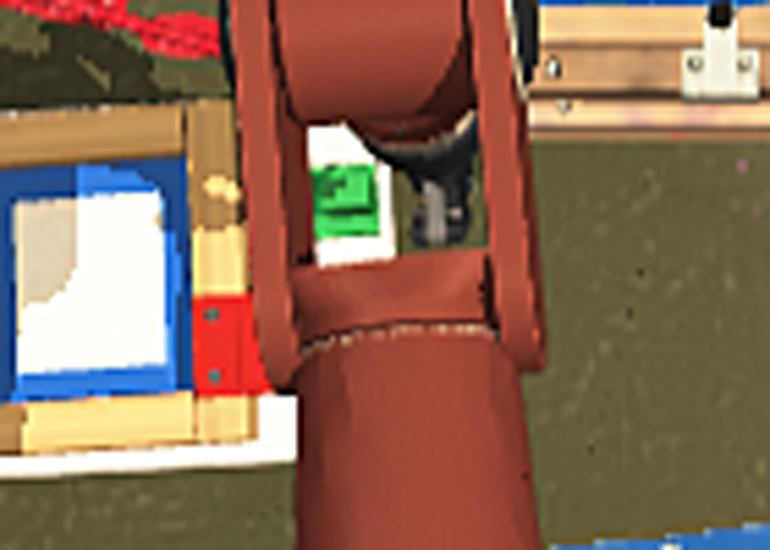

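View pics/c16s.png

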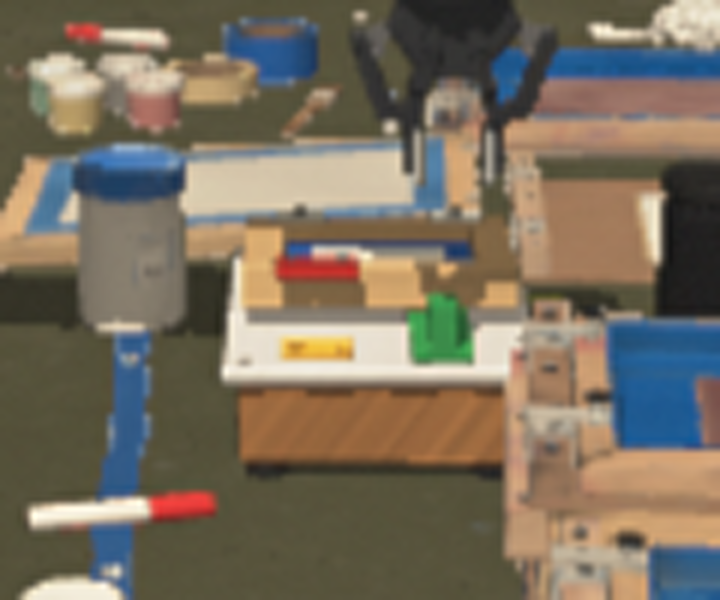

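The spacer sits flat, released, beside the fulcrum, with its block at crop (345,195). I'll measure where its nose is.

Run:
```python
from h import *
f=load("top16.npz"); hsv=cv2.cvtColor(f["image"],cv2.COLOR_BGR2HSV); x0,y0,x1,y1=244,150,264,180
m=cv2.inRange(hsv,(40,90,30),(85,255,255))[y0:y1,x0:x1]>0
P=cloud(f,x0,y0,x1,y1)[m]; B=tobed(P)
hi=B[B[:,2]>.035]; lo=B[B[:,2]<.03]
print("block",hi.mean(0).round(4),hi.min(0).round(4),hi.max(0).round(4)); print("plate",len(lo),lo.min(0).round(4),lo.max(0).round(4),np.median(lo[:,2]))
print(np.histogram(lo[:,2],bins=6))
s=load("side16.npz"); print("nose proj check",)
show(); delta([*bed(-.05,-.015,0)[:2],.19],tgt(2.35))
```

```text
block [-0.1241 -0.0425  0.0469] [-0.1602 -0.054   0.0352] [-0.1095  0.0114  0.3918]
plate 81 [-0.1381 -0.0636  0.0026] [-0.1004 -0.0222  0.029 ] 0.009431596989375762
(array([22, 42,  8,  4,  1,  4]), array([0.00258774, 0.00698915, 0.01139057, 0.01579198, 0.0201934 ,
       0.02459482, 0.02899623]))
nose proj check
t 20.6 p [0.5218 0.1182 0.236 ] xyaw 2.15 z [ 0.009  0.    -1.   ] F [ 1.1  0.6 -0.9] w 0.447 q [ 0.08 -0.17  1.82 -0.    1.48  0.05]
d [-0.0314 -0.1493  0.0457] a [ 0.0002 -0.0093 -0.0035] norm 0.159 0.6
```

```bash
python3 -m handwheel '[{"dx":-0.008,"dy":-0.03,"dz":0.0,"ax":0,"ay":-0.005,"az":0},{"dx":-0.018,"dy":-0.08,"dz":0.01,"ax":0,"ay":-0.009,"az":0},{"dx":-0.027,"dy":-0.125,"dz":0.03,"ax":0,"ay":-0.009,"az":0},{"dx":-0.031,"dy":-0.15,"dz":0.046,"ax":0,"ay":-0.009,"az":0},{"dx":-0.031,"dy":-0.15,"dz":0.075,"ax":0,"ay":-0.009,"az":0}]' 255;python3 -m handwheel '[{"dx":0,"dy":0,"dz":0.012,"ax":0,"ay":0,"az":0},{"dx":0,"dy":0,"dz":0.012,"ax":0,"ay":0,"az":0}]';python3 - <<'E'
from h import *
show(); print(tobed(manip.state()["tool_pos"]))
E
```

```text
time: 21.22
tool_pos: [0.4827, 0.2718, 0.1569]
tool_rot: [-0.001, 1.0, 0.022, -0.002]
contact_force: [0.1, -0.8, -1.0]
gripper_width: 0.001
time: 21.48
tool_pos: [0.4819, 0.269, 0.143]
tool_rot: [0.0, 1.0, 0.02, -0.005]
contact_force: [-0.1, -0.2, -0.6]
gripper_width: 0.0
t 21.48 p [0.4819 0.269  0.143 ] xyaw 2.33 z [-0.01 -0.   -1.  ] F [-0.1 -0.2 -0.6] w 0.0 q [ 0.37 -0.04  1.86  0.    1.33  0.33]
[[-0.04706728 -0.01172362  0.05300315]]
```

```bash
for i in 1; do python3 -m handwheel '[{"dx":0,"dy":0,"dz":0.005,"ax":0,"ay":0,"az":0},{"dx":0,"dy":0,"dz":0.007,"ax":0,"ay":0,"az":0}]'; python3 -m handwheel '[{"dx":0,"dy":0,"dz":0.002,"ax":0,"ay":0,"az":0},{"dx":0,"dy":0,"dz":0.002,"ax":0,"ay":0,"az":0}]';python3 -m handwheel '[{"dx":0,"dy":0,"dz":0.002,"ax":0,"ay":0,"az":0},{"dx":0,"dy":0,"dz":0.002,"ax":0,"ay":0,"az":0}]'; done
```

```text
time: 21.72
tool_pos: [0.483, 0.269, 0.1374]
tool_rot: [-0.0, 1.0, 0.02, -0.003]
contact_force: [0.3, 0.4, -0.2]
gripper_width: 0.001
time: 21.98
tool_pos: [0.4829, 0.269, 0.1353]
tool_rot: [-0.0, 1.0, 0.02, -0.003]
contact_force: [-0.6, -1.0, 2.1]
gripper_width: -0.002
time: 22.22
tool_pos: [0.4829, 0.2687, 0.1338]
tool_rot: [0.0, 1.0, 0.02, -0.003]
contact_force: [-2.9, -2.2, 6.0]
gripper_width: -0.003
```

```bash
python3 -m handwheel '[{"dx":0,"dy":0,"dz":0.002,"ax":0,"ay":0,"az":0},{"dx":0,"dy":0,"dz":0.002,"ax":0,"ay":0,"az":0}]';python3 -m handwheel '[{"dx":0,"dy":0,"dz":0.0015,"ax":0,"ay":0,"az":0},{"dx":0,"dy":0,"dz":0.0015,"ax":0,"ay":0,"az":0}]'
```

```text
time: 22.48
tool_pos: [0.483, 0.2683, 0.1319]
tool_rot: [0.001, 1.0, 0.02, -0.003]
contact_force: [-1.8, -3.4, 5.7]
gripper_width: -0.002
time: 22.72
tool_pos: [0.4831, 0.2684, 0.1309]
tool_rot: [0.001, 1.0, 0.02, -0.003]
contact_force: [-2.8, -4.8, 8.8]
gripper_width: 0.001
```

```bash
python3 -m handwheel '[{"dx":0,"dy":0,"dz":0.001,"ax":0,"ay":0,"az":0},{"dx":0,"dy":0,"dz":0.001,"ax":0,"ay":0,"az":0}]'
python3 - <<'E'
from h import *
from ang import ang
show(); ang(save("top",17))
E
```

```text
time: 22.98
tool_pos: [0.4832, 0.2684, 0.1308]
tool_rot: [0.001, 1.0, 0.02, -0.003]
contact_force: [-4.5, -4.2, 11.7]
gripper_width: -0.0
t 22.98 p [0.4832 0.2684 0.1308] xyaw 2.34 z [-0.007 -0.002 -1.   ] F [-4.5 -4.2 11.7] w -0.0 q [ 0.37 -0.03  1.87  0.    1.31  0.33]
farside bar 0 slope 0.0 off 0.0 (meanz-.030)/d nan
nearside bar 87 slope 0.05 off 0.0299 (meanz-.030)/d 0.0476
front bar 0 slope 0.0 off 0.0 (meanz-.030)/d nanang.py:8: RuntimeWarning: Mean of empty slice.
  print(nm,len(P),"slope",c[0].round(4),"off",c[1].round(4),"(meanz-.030)/d",((P[:,2].mean()-.030)/(.125-P[:,0].mean())).round(4))
  ret = ret.dtype.type(ret / rcount)
```

```bash
python3 -m handwheel '[{"dx":0,"dy":0,"dz":0.001,"ax":0,"ay":0,"az":0},{"dx":0,"dy":0,"dz":0.001,"ax":0,"ay":0,"az":0}]'; python3 -m handwheel '[{"dx":0,"dy":0,"dz":0,"ax":0,"ay":0,"az":0},{"dx":0,"dy":0,"dz":0.001,"ax":0,"ay":0,"az":0},{"dx":0,"dy":0,"dz":0.001,"ax":0,"ay":0,"az":0}]'
```

```text
time: 23.28
tool_pos: [0.4832, 0.2684, 0.1307]
tool_rot: [0.001, 1.0, 0.02, -0.003]
contact_force: [-7.3, -5.3, 16.1]
gripper_width: 0.002
time: 23.65
tool_pos: [0.4833, 0.2684, 0.1307]
tool_rot: [0.001, 1.0, 0.02, -0.003]
contact_force: [-6.9, -7.3, 19.2]
gripper_width: -0.003
```

Solid stop: z stays at 0.1307 while the force climbs to 19 N, so the frame rests on the spacer. I lift off and check everything.

```bash
python3 -m handwheel '[{"dx":0,"dy":0,"dz":-0.01,"ax":0,"ay":0,"az":0},{"dx":0,"dy":0,"dz":-0.04,"ax":0,"ay":0,"az":0},{"dx":0,"dy":0.03,"dz":-0.09,"ax":0,"ay":0,"az":0},{"dx":0,"dy":0.08,"dz":-0.12,"ax":0,"ay":0,"az":0},{"dx":0,"dy":0.14,"dz":-0.13,"ax":0,"ay":0,"az":0}]'; python3 -m handwheel '[{"dx":0,"dy":0.05,"dz":0,"ax":0,"ay":0,"az":0},{"dx":0,"dy":0.1,"dz":0,"ax":0,"ay":0,"az":0},{"dx":0,"dy":0.15,"dz":0,"ax":0,"ay":0,"az":0},{"dx":0,"dy":0.18,"dz":0,"ax":0,"ay":0,"az":0},{"dx":0,"dy":0.18,"dz":0,"ax":0,"ay":0,"az":0}]'
python3 - <<'E'
from h import *
from ang import ang
show(); f=save("top",18); ang(f); s=save("side",18); crop(s,220,120,420,270,"c18s",4)
hsv=cv2.cvtColor(f["image"],cv2.COLOR_BGR2HSV); x0,y0,x1,y1=235,150,264,182
m=cv2.inRange(hsv,(40,90,30),(85,255,255))[y0:y1,x0:x1]>0
B=tobed(cloud(f,x0,y0,x1,y1)[m]); hi=B[(B[:,2]>.035)&(B[:,2]<.05)]; lo=B[B[:,2]<.02]
print("block",hi.mean(0).round(4),"plate",lo.min(0).round(4),lo.max(0).round(4),np.median(lo,0).round(4))
f0=load("top0.npz"); print("pot",depth(f0,(384,161)),depth(f,(384,161)),"tape",depth(f0,(447,150)),depth(f,(447,150)))
E
```

```text
time: 24.28
tool_pos: [0.4901, 0.1286, 0.2589]
tool_rot: [-0.001, 1.0, 0.022, -0.002]
contact_force: [1.4, 0.3, -0.1]
gripper_width: 0.001
time: 24.9
tool_pos: [0.4963, -0.0522, 0.2555]
tool_rot: [-0.0, 1.0, 0.019, -0.004]
contact_force: [0.0, 0.5, 0.0]
gripper_width: 0.006
t 24.9 p [ 0.4963 -0.0522  0.2555] xyaw 2.15 z [-0.008  0.001 -1.   ] F [0.  0.5 0. ] w 0.006 q [-0.25 -0.26  1.86 -0.    1.55 -0.29]
farside bar 341 slope 0.0626 off 0.0295 (meanz-.030)/d 0.0571
nearside bar 313 slope 0.0573 off 0.0298 (meanz-.030)/d 0.0553
front bar 201 slope 0.0436 off 0.033 (meanz-.030)/d 0.0608
block [-0.1231 -0.0433  0.0419] plate [-0.1379 -0.0647 -0.0069] [-0.0644 -0.0211  0.0199] [-0.0916 -0.0379  0.0095]
pot [[ 0.53450221 -0.24005635  0.04882982]] [[ 0.53420433 -0.23980324  0.05052234]] tape [[ 0.57211514 -0.45897109  0.03284629]] [[ 0.5700038  -0.45584684  0.04343591]]
```

View pics/top18.png

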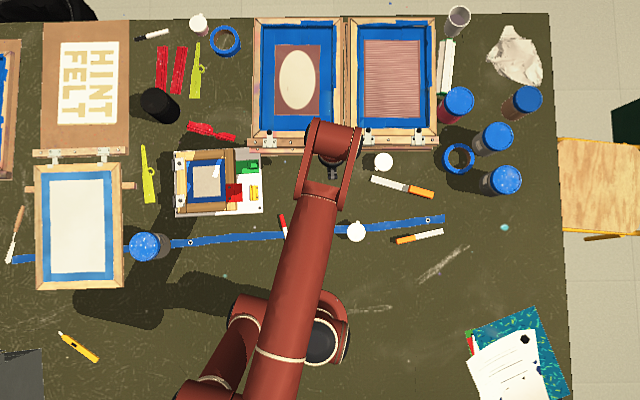

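View pics/c18s.png

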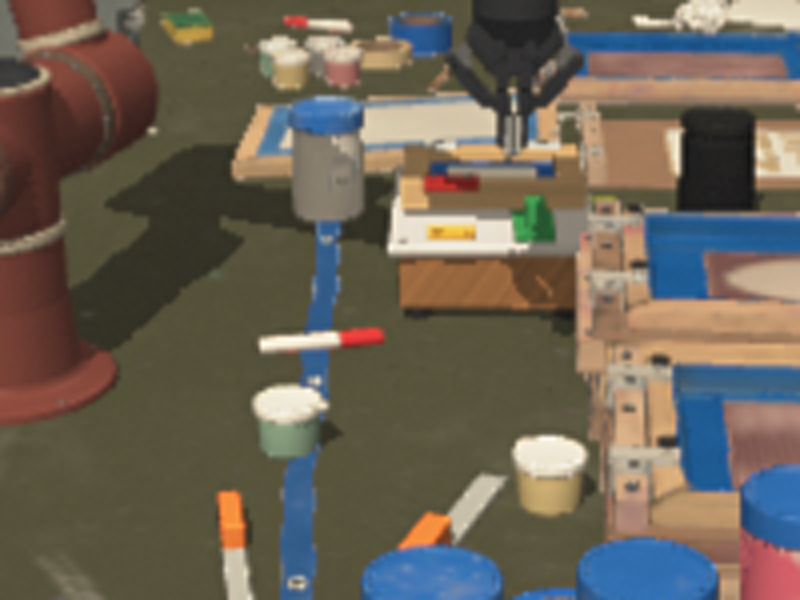

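The frame rests on the spacer at hinge about 0.06. The bar lies flat at px (403,187), and the pot (384,161) and tape (458,158) have not moved. I'm handing in.

```bash
python3 -m handwheel '[{"dx":0,"dy":0,"dz":0,"ax":0,"ay":0,"az":0},{"dx":0,"dy":0,"dz":0,"ax":0,"ay":0,"az":0}]'; python3 -c "
from plant import manip
print(manip.job_done())"
```

```text
time: 25.25
tool_pos: [0.4965, -0.0497, 0.2559]
tool_rot: [-0.0, 1.0, 0.021, -0.004]
contact_force: [-0.3, -0.1, 0.4]
gripper_width: -0.002
the job is handed in; nothing more can be done
None
```

I finished the job and handed it in at 25.3 s of the 72 s allowed; no verdict was reported.

- **Lever:** I used the 218 mm pry bar over the fulcrum to raise the frame to about 0.083 rad, and it stayed there. I then laid the bar back on the worktop.
- **Spacer:** It went nose first under the raised front, beside the fulcrum, and I released it. It lies flat, with its nose at about x = −38 mm and y = −43 mm on the bed, which is 27 mm behind the frame's front edge.
- **Frame:** I pushed down on the front bar until it stopped solidly. The height did not change while the force rose to 19 N. The hinge is at about 0.06 rad, inside the 0.048–0.07 range.
- **Last checks:** The gripper is clear of everything with no contact force, and the bar lies flat in the last pictures. The pot's depth reading matches the start to under 2 mm. The tape looks unmoved in the pictures, but its single-pixel depth reading changed by about 10 mm in height. I put that down to edge noise and did not re-measure it.
- **Measurement spread:** The hinge readings from the different frame bars varied by about 0.005 rad. They also read about 0.004 low with the frame flat, and I allowed for that.

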